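# Put the hand tools back into their foam inlays

## Robot

A 6-joint arm with a two-finger parallel gripper is mounted at the origin on a cart in front of the work surface, level with it; the furniture and walls round the work are solid. World frame = base frame: x ahead of the robot, y to its left, z up, the work surface at z = 0. Lengths are in m, angles in rad, forces in N, time in s.
With the tool pointing down it reaches from about 0.325 to 1 m from the base axis. Payload 5.1 kg.
Tool frame: the origin (TCP) lies between the finger pads; the fingertips stand 25 mm ahead of it and the grasp point (between the pads) lies 6 mm ahead of it; z points along the fingers, y is the direction in which the jaws open and shut (so a half turn about z gives the same grasp; the last joint's range is limited). The gripper opens to 85 mm and grips with 20 to 120 N. Pads are 22 mm wide; open, the fingers measure 114 mm over their backs; the gripper's body (76 mm by 85 mm) begins 54 mm behind the grasp point. The pads swing forward as they close: fully open they stand 13 mm farther back than shut.
Start: joints at [-1.34, 0.124, 1.65, -0, 1.367, -0.083], TCP at [0.201, -0.618, 0.235] pointing down, gripper open.
Joint ranges: [-2.61, 2.61], [-1.02, 2.33], [0.03, 2.71], [-1.35, 4.49], [0.32, 2.68], [-2.91, 2.91]. Speed limits (rad/s): [2.57, 2.57, 3.14, 3.14, 3.14, 3.14].

## Interface

Orientations are given as a rotation vector (axis times angle).
In Python, from station import robot gives the robot as it stands.
- The arm moves only by the tool play_rows, never from a script. Its argument "motion" is a list of rows, each a list of 7 numbers: the opening, from 0 (shut) to 1 (fully open), then the shift along the tool's x, y, z in mm, then the turn, a rotation vector about the tool's x, y, z in rad. A call has 1 to 5 rows; each row is the pose to reach, as a shift and turn from the pose commanded when the call began, along the tool's axes at that moment; what a row does not reach only later rows make up. A row lasts 1/12 s, in which the tool goes at most 41.7 mm and 7.16 degrees, less where a joint would pass 70% of its speed; a pose out of reach is approached as far as the arm can. A call with a gripper value outside its range is refused whole. The fingers move at their own pace and stop on an object; "squeeze" is the grip in N (left out, the last holds). Time passes only in rows, so rows that repeat a pose let the fingers close. It gives the time, the measured TCP pose, the force and the opening at its end, in the units of the state.
- robot.observe(): the state, without advancing time (a new reading comes with each control period).
- robot.get_image(name): name is "scene" or "top" or "wrist"; returns a dict with "image" (420x560x3 uint8, blue, green, red), "z_map" (420x560 float32, m along the optical axis (not along the pixel's ray), 0 where there is no reading), "intrinsics" (3x3 intrinsics, pixels), "distortion" ([k1, k2, p1, p2, k3] as OpenCV has them; the pictures are not rectified), "position" and "attitude" of the camera in the world. Camera axes: x right, y down, z forward; pixel columns grow to the right and rows downward; lengths in m; the calibration is good to about 2 mm. A picture is of the moment at which its call begins.
- robot.finish_job(): hands the job in, once; it reports no verdict.
Trained networks look in a picture, given as the dict that the camera call returned (one of the last four; its "shot" number tells which), for a name from the list of things; names that differ only in an ending like _2 or _b are one class to them, and where a whole thing is asked for, a point or a joint stands for the part that bears it (a point fixed in the world has none). Each returns a list of dicts, best first, with "score" (0 to 1); they miss things now and then, are a little off and sometimes report something else, mostly with a low value. They report only what shows in the picture. A call takes as long as a camera call. They do not tell look-alikes from the thing itself.
- robot.look_for(picture, name): "centre" ([x, y, z] in m, in world coordinates, good to about 4 mm: the middle of the surface that is visible of it).
The state is a dict: "time": time; "qpos": joint angles; "joint_velocities": joint speeds; "effort": joint torques, N m; "eef_pos": TCP position; "tcp_rot": TCP orientation; "wrist_force": force on the tool from outside, world axes, zero at the start; "ft_torque": the same for the moment, N m; "finger_gap": finger opening in m.
Only numpy, scipy, OpenCV 4.12 (cv2) and the standard library are available. Lean on these libraries where they do the work, as an engineer would, in place of code of your own. Each camera call takes 0.05 s, during which the arm holds its last target.

## Task

Put the four hand tools away in the drawer: lay the small spanner, the large spanner, the pliers and the screwdriver each into the foam cut-out made for it, so that every tool lies flat on the bottom of its own cut-out. Leave the glue bottle and the tape measure where they stand.

Things in the scene. Friction and masses are not known exactly. Their poses are not given: they have to be found in the camera images.
- spanner_10: The small chrome combination spanner, 130 long (y) x 24 x 9 mm thick, lying flat, loose. Origin: middle of its length, on the underside. Ring end at +y, open jaw at -y. Shank 12 mm wide at the origin: grip it there.
- spanner_13: The large chrome combination spanner, 160 long (y) x 28 x 9 mm thick, lying flat, loose. Origin: middle of its length, on the underside. Ring end at +y, open jaw at -y. Shank 14 mm wide at the origin: grip it there.
- pliers: Combination pliers with red handles, 164 long (y) x 52 x 12 mm thick, lying flat, loose, do not open. Origin: middle of the length, on the underside. Handles at +y, steel jaws at -y. 38 mm wide over both handles at y = +10 mm: grip them there.
- screwdriver_mid (a point): Screwdriver, 195 mm long (y), lying on the table, loose: faceted red grip 32 wide x 27 mm high from y = 2 to 98 mm, thin steel blade to -y. This point: on its axis at the middle of the length, 13 mm above the underside of the grip. Grip it at y = +40 mm, where it balances.
- spanner_10_inlay: Fixed block of hard black foam, 78 wide x 248 long (y) x 22 mm high, one of four side by side in a blue drawer. Origin: underside, below the middle of the 48 mm wide finger trough that crosses it along x (trough floor at z 7). Cut-out lined yellow, 8 mm clear all round: small spanner's outline, 146 mm long, floor z 15. Seated, the spanner's origin is at (0, 0, 15).
- spanner_13_inlay: Fixed block of hard black foam, 78 wide x 248 long (y) x 22 mm high, one of four side by side in a blue drawer. Origin: underside, below the middle of the 48 mm wide finger trough that crosses it along x (trough floor at z 7). Cut-out lined yellow, 8 mm clear all round: large spanner's outline, 176 mm long, floor z 15. Seated, the spanner's origin is at (0, 0, 15).
- pliers_inlay: Fixed block of hard black foam, 78 wide x 248 long (y) x 22 mm high, one of four side by side in a blue drawer. Origin: underside, below the middle of the 48 mm wide finger trough that crosses it along x (trough floor at z 7). Cut-out lined yellow, 8 mm clear all round: narrow for the jaws (-y), wide for the handles (+y), floor z 13. Seated, the pliers' origin is at (0, -10, 13).
- screwdriver_inlay: Fixed block of hard black foam, 78 wide x 248 long (y) x 22 mm high, one of four side by side in a blue drawer. Origin: underside, below the middle of the 48 mm wide finger trough that crosses it along x (trough floor at z 7). Cut-out lined yellow, 8 mm clear all round: narrow for the blade (-y), wide for the grip (+y), floor z 7. Seated, screwdriver_mid is at (0, -40, 20).
- glue_bottle: Upright white glue bottle with an orange nozzle, 62 mm across, 167 mm high, loose; a bystander. Origin: centre of its underside.
- tape_measure: Yellow tape measure standing on edge, 36 x 78 x 64 mm high, loose; a bystander. Origin: centre of its underside.
Things that resemble listed ones, but are neither listed nor needed, are in the scene too. Leave any orange look-alike of the spanner_10 alone.

How it is judged:
At the end, for the whole second after the job is handed in: Each tool lies in its own inlay's cut-out: its origin (screwdriver: the middle of its axis) within 12 mm along and across, and within 3 mm in height, of its seated place, its length within 0.2 rad of the cut-out's (pliers and screwdriver thereby the right way round), lying flat and at rest (x of spanner_10 in the frame of spanner_10_inlay between -0.012 and 0.012 m and y of spanner_10 in the frame of spanner_10_inlay between -0.012 and 0.012 m and z of spanner_10 in the frame of spanner_10_inlay between 0.012 and 0.018 m and angle between the y axis of spanner_10 and the y axis of spanner_10_inlay, either way round below 0.2 rad and angle between each of spanner_10, spanner_13, pliers's own z axis and vertical below 0.12 rad and linear speed of each of spanner_10, spanner_13, pliers below 0.02 m/s and x of spanner_13 in the frame of spanner_13_inlay between -0.012 and 0.012 m and y of spanner_13 in the frame of spanner_13_inlay between -0.012 and 0.012 m and z of spanner_13 in the frame of spanner_13_inlay between 0.012 and 0.018 m and angle between the y axis of spanner_13 and the y axis of spanner_13_inlay, either way round below 0.2 rad and x of pliers in the frame of pliers_inlay between -0.012 and 0.012 m and y of pliers in the frame of pliers_inlay between -0.022 and 0.002 m and z of pliers in the frame of pliers_inlay between 0.01 and 0.016 m and angle between the y axis of pliers and the y axis of pliers_inlay, either way round below 0.2 rad and x of screwdriver_mid in the frame of screwdriver_inlay between -0.012 and 0.012 m and y of screwdriver_mid in the frame of screwdriver_inlay between -0.052 and -0.028 m and z of screwdriver_mid in the frame of screwdriver_inlay between 0.0174 and 0.0234 m and angle between the y axis of screwdriver_mid and the y axis of screwdriver_inlay, either way round below 0.2 rad and angle between screwdriver_mid's own y axis and vertical above 1.45 rad); the robot touches nothing.
It fails at once if the glue bottle was shifted or tipped (distance of glue_bottle from where it was at the start of the episode above 0.02 m or angle between glue_bottle's own z axis and vertical above 0.3 rad).
It fails at once if the tape measure was shifted or tipped (distance of tape_measure from where it was at the start of the episode above 0.02 m or angle between tape_measure's own z axis and vertical above 0.3 rad).
It also fails if it takes over 122 s, if anything falls off the work surface, if the arm or the gripper's body presses on something with over 40 N, if the wrist force passes 120 N, or if a joint passes its speed limit or range.

## Working session

There is one attempt and no reset: what is moved stays moved. The work goes in short steps, Python scripts to look and compute and a tool call to move; the robot and the scene stay as the last step left them, time stands still between calls to the robot, and variables do not carry over. Pictures are saved under pics/ and viewed, and the job is handed in when it is done.

Besides the shell and the picture viewer there is one more tool, called after "Request:" as a command line: name --pt "numbers of a row" for each row, then --argument value for the rest. play_rows: Moves the arm, as the interface text tells. Its arguments: {"type":"object","properties":{"motion":{"type":"array"},"squeeze":{"type":"number"}},"required":["motion"]}

```bash
ls; mkdir -p pics; cat > h.py <<'E'
import numpy as np, cv2, json
from scipy.spatial.transform import Rotation as R
from station import robot
def att(p):
    a=np.array(p["attitude"],float)
    return a if a.shape==(3,3) else (R.from_rotvec(a).as_matrix() if a.size==3 else R.from_quat(a).as_matrix())
def px2w(p,u,v,z=None):
    K=np.array(p["intrinsics"]);d=np.array(p["distortion"],float)
    n=cv2.undistortPoints(np.array([[[u,v]]],float),K,d)[0,0]
    ray=att(p)@np.array([n[0],n[1],1.0]);o=np.array(p["position"])
    if z is None: s=float(p["z_map"][int(round(v)),int(round(u))])
    else: s=(z-o[2])/ray[2]
    return o+s*ray
def w2px(p,P):
    A=att(p); K=np.array(p["intrinsics"]);d=np.array(p["distortion"],float)
    c=(np.atleast_2d(P)-np.array(p["position"]))@A
    return cv2.projectPoints(c,np.zeros(3),np.zeros(3),K,d)[0][:,0]
E
python3 - <<'E'
from h import *
for n in ["scene","top","wrist"]:
    p=robot.get_image(n); cv2.imwrite(f"pics/{n}0.png",p["image"]); print(n,p["position"],p["attitude"],p["shot"])
    np.savez(f"{n}0.npz",**{k:v for k,v in p.items()})
    if n!="wrist":
        for t in ["spanner_10","spanner_13","pliers","screwdriver_mid","spanner_10_inlay","spanner_13_inlay","pliers_inlay","screwdriver_inlay","glue_bottle","tape_measure"]:
            for r in robot.look_for(p,t):
                print(t,np.round(r["centre"],3),round(r["score"],2),np.round(w2px(p,r["centre"])[0]))
print(robot.observe())
E
```

```text
pics
scene [ 1.78408649 -0.17201828  0.68248772] [-1.65321833 -1.39437623  0.86102919] 1
spanner_10 [ 0.339 -0.061  0.008] 0.63 [243. 189.]
spanner_10 [ 0.472 -0.009  0.008] 0.54 [263. 205.]
spanner_13 [ 0.339 -0.061  0.008] 0.63 [243. 189.]
spanner_13 [ 0.472 -0.009  0.008] 0.54 [263. 205.]
pliers [ 0.563 -0.208  0.014] 0.54 [200. 223.]
screwdriver_mid [ 0.528 -0.106  0.015] 0.7 [234. 214.]
screwdriver_mid [ 0.563 -0.209  0.011] 0.67 [200. 224.]
spanner_10_inlay [0.516 0.299 0.029] 0.84 [362. 197.]
spanner_13_inlay [0.512 0.381 0.03 ] 0.64 [387. 194.]
spanner_13_inlay [ 0.567 -0.209  0.012] 0.56 [199. 224.]
spanner_13_inlay [0.552 0.241 0.03 ] 0.47 [348. 204.]
pliers_inlay [0.471 0.134 0.021] 0.77 [308. 198.]
screwdriver_inlay [0.556 0.24  0.028] 0.94 [348. 205.]
glue_bottle [ 0.727 -0.01   0.077] 0.61 [275. 225.]
tape_measure [ 0.345 -0.202  0.034] 0.82 [200. 185.]
top [0.48230714 0.07150722 0.97522716] [-2.17949057  2.23721484 -0.04295114] 2
spanner_10 [ 0.499 -0.004  0.006] 0.73 [319. 220.]
spanner_13 [ 0.499 -0.004  0.006] 0.73 [319. 220.]
pliers [ 0.541 -0.205  0.009] 0.75 [400
[... 487 characters left out ...]
5 -1.71443589 -0.22710098] 3
{'time': 1.15, 'qpos': array([-1.33960028e+00,  1.23788697e-01,  1.65032793e+00,  1.99485789e-05,
        1.36755368e+00, -8.26104156e-02]), 'joint_velocities': array([-0.00035849, -0.00145471,  0.00084552,  0.00153986, -0.00059374,
        0.00104023]), 'effort': array([ 2.21383831e-03, -4.23593795e+01, -3.65756392e+01,  1.01571954e-04,
        3.94403332e-04, -1.39618024e-05]), 'eef_pos': array([ 0.20060515, -0.61822973,  0.234913  ]), 'tcp_rot': array([-3.10292415e+00, -4.90887423e-01, -2.15513871e-05]), 'wrist_force': array([ 0.30195123, -0.76011946,  0.43057504]), 'ft_torque': array([-0.01068174, -0.01339333,  0.04710205]), 'finger_gap': 0.08557293611625796}
```

View pics/top0.png

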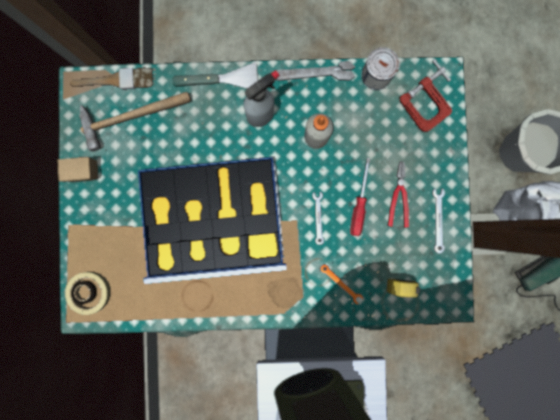

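View pics/scene0.png

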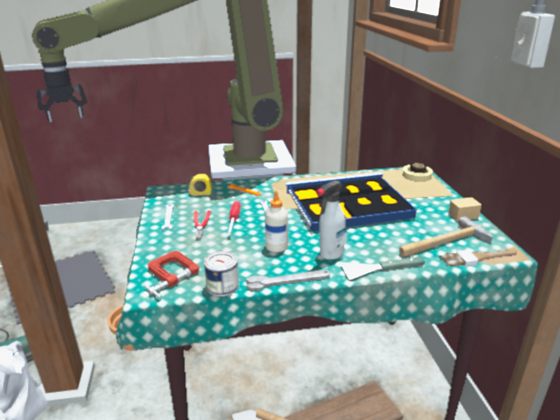

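```bash
python3 - <<'E'
import cv2
i=cv2.imread("pics/top0.png")
cv2.imwrite("pics/c1.png",cv2.resize(i[150:290,130:290],None,fx=4.8,fy=4.2*4.8/4.2*0.85 if 0 else 4.2,interpolation=cv2.INTER_CUBIC))
cv2.imwrite("pics/c2.png",cv2.resize(i[150:310,300:460],None,fx=3.75,fy=3.75,interpolation=cv2.INTER_CUBIC))
E
```

```text
(no output)
```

View pics/c1.png

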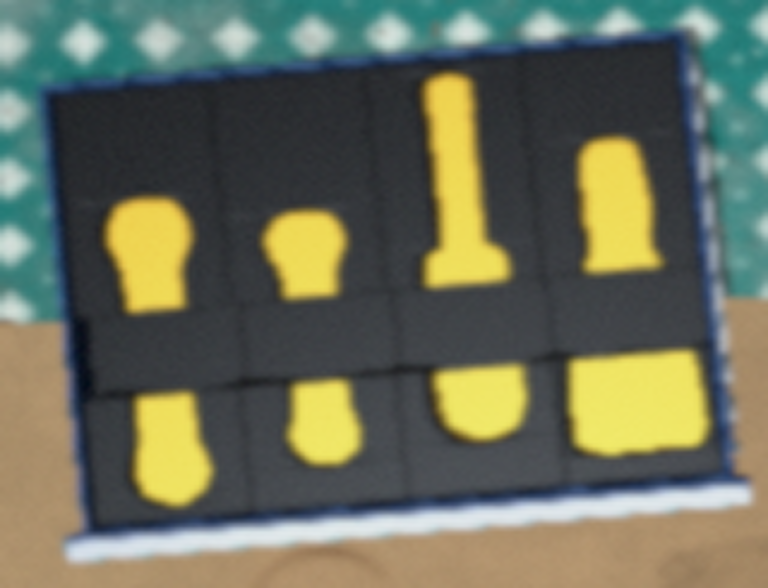

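View pics/c2.png

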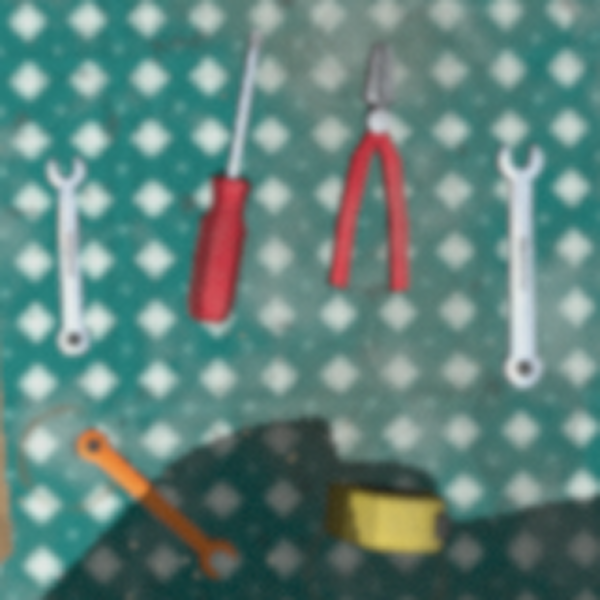

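```bash
cat > inl.py <<'E'
from h import *
p=dict(np.load("top0.npz",allow_pickle=True)); 
def W(px,z): # vectorised
    K=p["intrinsics"];n=cv2.undistortPoints(np.array(px,float).reshape(-1,1,2),K,p["distortion"].astype(float))[:,0]
    r=np.c_[n,np.ones(len(n))]@att(p).T; s=(z-p["position"][2])/r[:,2:]
    return (p["position"]+s*r)[:,:2]
print("foam top z",[round(float(px2w(p,u,v)[2]),4) for u,v in [(155,180),(190,180),(210,190),(245,175),(170,230),(270,225)]],"yellow",[round(float(px2w(p,u,v)[2]),4) for u,v in [(161,210),(194,210),(225,185),(258,195),(263,245),(230,245)]],"trough",[round(float(px2w(p,u,v)[2]),4) for u,v in [(161,236),(194,233),(225,229),(263,225)]])
im=p["image"]; 
hsv=cv2.cvtColor(im,cv2.COLOR_BGR2HSV); m=((hsv[...,0]>18)&(hsv[...,0]<34)&(hsv[...,1]>150)&(hsv[...,2]>90)).astype(np.uint8)
m[:155]=0;m[285:]=0;m[:,:140]=0;m[:,285:]=0
n,l,s,c=cv2.connectedComponentsWithStats(m)
for i in range(1,n):
    if s[i,4]>30: print(i,s[i],np.round(c[i],1))
E
python3 inl.py
```

```text
foam top z [0.0241, 0.0262, 0.0257, 0.0256, 0.0116, 0.013] yellow [0.0219, 0.0212, 0.009, 0.0175, 0.02, 0.0134] trough [0.0142, 0.0112, 0.0132, 0.0109]
1 [218 167  18  51 548] [224.6 193.8]
2 [250 183  17  31 421] [257.7 198.5]
3 [152 197  18  27 387] [160.5 209.3]
4 [185 200  17  21 275] [193.  209.5]
7 [267 234   9  13  31] [272.6 238.2]
8 [249 236   6  22  39] [250. 247.]
9 [220 239  15  16  56] [224.3 247.8]
11 [191 241  11  19  61] [193.6 249. ]
12 [157 244  16  26 321] [164.3 256.3]
```

```bash
cat >> inl.py <<'E'
print("----")
big=cv2.resize(im,None,fx=4,fy=4,interpolation=cv2.INTER_CUBIC).astype(int)
m=((big[...,2]-big[...,0]>70)&(big[...,1]-big[...,0]>55)&(big[...,2]>130)).astype(np.uint8)
m=cv2.morphologyEx(m,cv2.MORPH_OPEN,np.ones((5,5),np.uint8))
roi=np.zeros_like(m);cv2.fillPoly(roi,[np.array([[145,178],[272,162],[281,262],[150,272]])*4],1);m&=roi
n,l,s,c=cv2.connectedComponentsWithStats(m)
B=[]
for i in range(1,n):
    if s[i,4]>1000:
        v,u=np.nonzero(l==i); B.append((np.c_[(u+.5)/4-.5,(v+.5)/4-.5]))
B.sort(key=lambda b:b[:,0].mean())
zf=[.019,.019,.019,.019,.011,.011,.017,.017]
# direction
names=["spanner_13","spanner_10","screwdriver","pliers"]
U=[];
for k in range(4):
    a,b=sorted(B[2*k:2*k+2],key=lambda b:b[:,1].mean())
    wa,wb=W(a,zf[2*k]),W(b,zf[2*k]); U.append((wa,wb))
    d=wb.mean(0)-wa.mean(0); print(names[k],"axis angle",np.arctan2(d[1],d[0]))
th=np.median([np.arctan2(*(wb.mean(0)-wa.mean(0))[::-1]) for wa,wb in U])
# th: direction of inlay +y (toward robot)
for t in [th]:
    ey=np.array([np.cos(t),np.sin(t)]);ex=np.array([ey[1],-ey[0]])
    print("theta",t,"ex",ex,"ey",ey)
    for k,(wa,wb) in enumerate(U):
        ya,yb=wa@ey,wb@ey; xa,xb=wa@ex,wb@ex
        q=lambda a,f:np.percentile(a,f)
        y0=(q(ya,99)+q(yb,1))/2; x0=np.mean([q(xa,1),q(xa,99),q(xb,1),q(xb,99)])
        print(names[k],"jaw",q(ya,.5)-y0,"gap",q(yb,1)-q(ya,99),"end",q(yb,99.5)-y0,"xmid",(q(xa,1)+q(xa,99))/2,(q(xb,1)+q(xb,99))/2,"w",np.ptp(xa),np.ptp(xb),"origin",np.round(x0*ex+y0*ey,4))
E
python3 inl.py | sed -n '/----/,$p'
```

```text
----
spanner_13 axis angle -3.0704482695003117
spanner_10 axis angle -3.070446688240137
screwdriver axis angle -3.0652490576596887
pliers axis angle -3.0708258028223514
theta -3.070447478870224 ex [-0.07108517  0.99747025] ey [-0.99747025 -0.07108517]
spanner_13 jaw -0.08899133444214524 gap 0.049951218989036095 end 0.08803362669140974 xmid 0.34173800479099287 0.34157645491747846 w 0.04345566180544591 0.039370547846501514 origin [0.4752 0.3764]
spanner_10 jaw -0.07423931723876309 gap 0.04994646962156368 end 0.07222253727238315 xmid 0.26298731999994096 0.26300105684672664 w 0.042242931906879055 0.036922779817185364 origin [0.4807 0.2979]
screwdriver jaw -0.1457615998966515 gap 0.05020092040098906 end 0.0660750012543922 xmid 0.18384705817676178 0.18319449314058617 w 0.043855318361107565 0.04640078347184309 origin [0.4865 0.2187]
pliers jaw -0.10085057885962068 gap 0.05000067669593905 end 0.08062152323282723 xmid 0.10379259443600422 0.10399251221353914 w 0.038750165925084665 0.0698105769042856 origin [0.4921 0.1392]
```

```bash
cat > tools.py <<'E'
from h import *
import sys
p=dict(np.load("top0.npz",allow_pickle=True))
f=lambda c:(300+c[0]/3.75-.4,150+c[1]/3.75-.4)
for n,a,b,z in [("s10",(66,163),(74,355),.008),("s13",(521,147),(524,387),.008),("pliers",(380,43),(370,290),.01),("sd",(256,35),(208,322),.012),("orange",(215,575),(88,433),.008)]:
    A=px2w(p,*f(a),z=z);Bq=px2w(p,*f(b),z=z); d=Bq-A
    print(n,"mid",np.round((A+Bq)/2,4)[:2],"len",round(np.hypot(d[0],d[1]),4),"ang",round(np.arctan2(d[1],d[0]),3))
E
python3 tools.py
```

```text
s10 mid [ 0.5015 -0.0028] len 0.126 ang -3.128
s13 mid [ 0.4884 -0.3019] len 0.1585 ang 3.116
pliers mid [ 0.5572 -0.2055] len 0.1633 ang 3.065
sd mid [ 0.5516 -0.1103] len 0.1914 ang 2.943
orange mid [ 0.3399 -0.0516] len 0.1245 ang 0.703
```

```bash
cat > go.py <<'E'
from h import *
import sys
def go(T,psi):
    o=robot.observe(); Rc=R.from_rotvec(o["tcp_rot"]).as_matrix(); c,s=np.cos(psi),np.sin(psi)
    Rt=np.array([[c,s,0],[s,-c,0],[0,0,-1.]])
    d=Rc.T@(np.array(T)-o["eef_pos"])*1000; w=R.from_matrix(Rc.T@Rt).as_rotvec()
    n=max(np.linalg.norm(d)/41.7,np.degrees(np.linalg.norm(w))/7.16)
    print("t",round(o["time"],2),"pos",np.round(o["eef_pos"],4),"gap",round(o["finger_gap"],4),"F",np.round(o["wrist_force"],1))
    print("shift",np.round(d,1),"turn",np.round(w,4),"rows",round(n,1))
if __name__=="__main__":
    a=[float(v) for v in sys.argv[1:]]; go(a[:3],a[3])
E
python3 go.py .488 -.302 .15 -.026
```

```text
t 1.15 pos [ 0.2006 -0.6182  0.2349] gap 0.0856 F [ 0.3 -0.8  0.4]
shift [ 371.  -212.1   84.9] turn [-1.000e-04 -0.000e+00  3.398e-01] rows 10.4
```

Candidates for "spanner", in top-image pixels:
- Chrome at (439,220), 159 mm long: spanner_13.
- Chrome at (319,218), 126 mm long: spanner_10.
- Orange at (341,283): the look-alike, to be left alone.
- Steel wrench at (315,72) by the paint tin: decor.

The pliers at (399,195) and the screwdriver at (362,200) are the only ones of their kind. The red C-clamp at (425,105) is not needed. I checked these in the close crop c2. I'll start with spanner_13.

Request:
play_rows --pt "0.5 185 -106 42 0 0 0.17" --pt "0.5 185 -106 42 0 0 0.17" --pt "0.5 185 -106 42 0 0 0.17" --pt "0.5 185 -106 42 0 0 0.17" --pt "0.5 185 -106 42 0 0 0.17" --squeeze 50

```text
time: 1.57
eef_pos: [0.3388, -0.4654, 0.1945]
tcp_rot: [3.133, 0.225, 0.001]
wrist_force: [0.7, 0.3, 0.6]
finger_gap: 0.0427
```

```bash
python3 go.py .488 -.302 .15 -.026
```

```text
t 1.57 pos [ 0.3388 -0.4654  0.1945] gap 0.0427 F [0.7 0.3 0.6]
shift [ 171.  -140.5   44.5] turn [ 0.0004 -0.0003  0.1691] rows 5.4
```

Request:
play_rows --pt "0.5 166 -136 43 0 0 0.169" --pt "0.5 166 -136 43 0 0 0.169" --pt "0.5 166 -136 43 0 0 0.169" --pt "0.5 166 -136 43 0 0 0.169" --pt "0.5 166 -136 43 0 0 0.169"

```text
time: 1.98
eef_pos: [0.4754, -0.3161, 0.1542]
tcp_rot: [3.141, -0.04, 0.001]
wrist_force: [-0.1, -0.8, -0.0]
finger_gap: 0.0427
```

```bash
python3 go.py .488 -.302 .15 -.026; python3 - <<'E'
from h import *
p=robot.get_image("wrist"); im=p["image"].copy()
for P in [(.488,-.302,.008),(.567,-.304,.008),(.409,-.300,.008)]:
    q=w2px(p,np.array(P))[0]; print(P,q); cv2.circle(im,tuple(int(a) for a in q),4,(0,0,255),-1)
cv2.imwrite("pics/w1.png",im)
E
```

```text
t 1.98 pos [ 0.4754 -0.3161  0.1542] gap 0.0427 F [-0.1 -0.8 -0. ]
shift [ 12.3 -14.5   4.2] turn [ 0.0005 -0.0007  0.0007] rows 0.5
(0.488, -0.302, 0.008) [264.9268002  182.37925535]
(0.567, -0.304, 0.008) [263.77661025  97.92209425]
(0.409, -0.3, 0.008) [265.8848465  255.37781156]
```

View pics/w1.png

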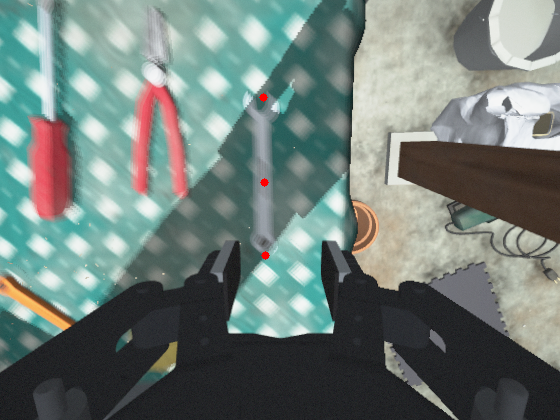

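```bash
python3 go.py .488 -.302 .027 -.026
```

```text
t 2.03 pos [ 0.4785 -0.3105  0.1522] gap 0.0428 F [ 0.7  4.3 -1.1]
shift [  9.2  -8.  125.2] turn [-0.0052 -0.0012  0.0053] rows 3.0
```

Request:
play_rows --pt "0.5 9 -8 30 0 0 0" --pt "0.5 9 -8 65 0 0 0" --pt "0.5 9 -8 95 0 0 0" --pt "0.5 9 -8 110 0 0 0" --pt "0.5 9 -8 110 0 0 0"

```text
time: 2.45
eef_pos: [0.4806, -0.3076, 0.0393]
tcp_rot: [-3.136, 0.039, 0.011]
wrist_force: [-1.1, 1.1, 0.0]
finger_gap: 0.043
```

```bash
python3 go.py .488 -.302 .027 -.026; python3 - <<'E'
from h import *
p=robot.get_image("wrist"); im=p["image"].copy()
cv2.imwrite("pics/w2.png",im)
E
```

```text
t 2.45 pos [ 0.4806 -0.3076  0.0393] gap 0.043 F [-1.1  1.1  0. ]
shift [ 7.4 -5.7 12.3] turn [-0.0054  0.0072  0.0012] rows 0.4
```

View pics/w2.png

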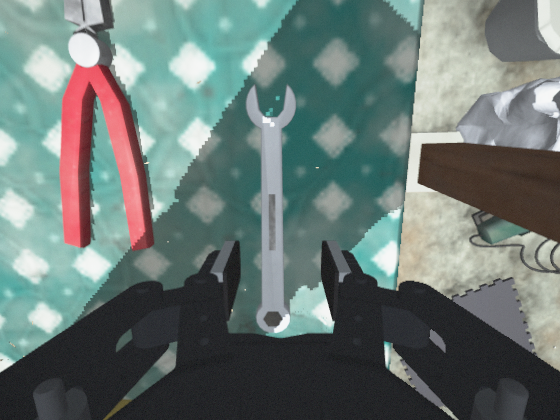

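```bash
python3 go.py .488 -.302 .027 -.026; python3 - <<'E'
from h import *
p=robot.get_image("wrist")
for n,u,v in [("jawL",250,90),("jawR",289,90),("ring",273,330),("ring mid",273,320),("shank",272,215),("shank",272,150)]:
    print(n,px2w(p,u,v),px2w(p,u,v,z=.008))
print(w2px(p,np.array([[.488,-.302,.008],[.4806,-.3076,.015]])))
E
```

```text
t 2.5 pos [ 0.4821 -0.3089  0.042 ] gap 0.0426 F [ 0.1 -0.1  0.2]
shift [ 5.8 -7.  15. ] turn [-0.0028  0.0038  0.001 ] rows 0.4
jawL [ 0.56822615 -0.29395531  0.00093245] [ 0.56742913 -0.29463476  0.008     ]
jawR [ 0.56786599 -0.31651767 -0.0006824 ] [ 0.56691285 -0.31626347  0.008     ]
ring [ 0.41065338 -0.30255635  0.00795792] [ 0.41068688 -0.30255846  0.008     ]
ring mid [ 0.41863554 -0.30279757  0.00784462] [ 0.41875198 -0.30280515  0.008     ]
shank [ 0.49443422 -0.30449364  0.00750267] [ 0.4945882  -0.30451297  0.008     ]
shank [ 0.53447032 -0.30580025  0.0085043 ] [ 0.5344307  -0.30578437  0.008     ]
[[268.33881234 225.0989443 ]
 [277.4342228  240.10860031]]
```

Request:
play_rows --pt "0.5 6 -5 5 0 0 0" --pt "0.5 6 -5 15 0 0 0" --pt "0.5 6 -5 15 0 0 0" --pt "0.5 6 -5 15 0 0 0"

```text
time: 2.88
eef_pos: [0.4896, -0.305, 0.0292]
tcp_rot: [-3.141, 0.039, 0.0]
wrist_force: [0.5, -0.6, 0.0]
finger_gap: 0.0427
```

```bash
python3 go.py .4885 -.304 .027 -.026
```

```text
t 2.88 pos [ 0.4896 -0.305   0.0292] gap 0.0427 F [ 0.5 -0.6  0. ]
shift [-1.1 -1.   2.2] turn [-0.0001  0.0002  0.0011] rows 0.1
```

Request:
play_rows --pt "0.5 -1 -1 2 0 0 0" --pt "0 -1 -1 2 0 0 0" --pt "0 -1 -1 2 0 0 0" --pt "0 -1 -1 2 0 0 0" --pt "0 -1 -1 2 0 0 0"

```text
time: 3.3
eef_pos: [0.4886, -0.3043, 0.0274]
tcp_rot: [3.141, -0.04, 0.0]
wrist_force: [0.5, 0.2, -0.2]
finger_gap: -0.0
```

Request:
play_rows --pt "0 0 0 0 0 0 0" --pt "0 0 0 0 0 0 0" --pt "0 0 0 0 0 0 0"

```text
time: 3.55
eef_pos: [0.4886, -0.3042, 0.0272]
tcp_rot: [3.141, -0.04, 0.0]
wrist_force: [-0.9, -0.3, 0.5]
finger_gap: 0.0
```

```bash
python3 - <<'E'
from h import *
p=robot.get_image("wrist"); cv2.imwrite("pics/w3.png",p["image"])
print(px2w(p,273,215),px2w(p,280,268),px2w(p,280,250))
E
```

```text
[ 0.50595457 -0.30104753  0.00863634] [ 0.49910957 -0.30482453  0.05961065] [ 0.49904255 -0.30483267  0.04173331]
```

View pics/w3.png

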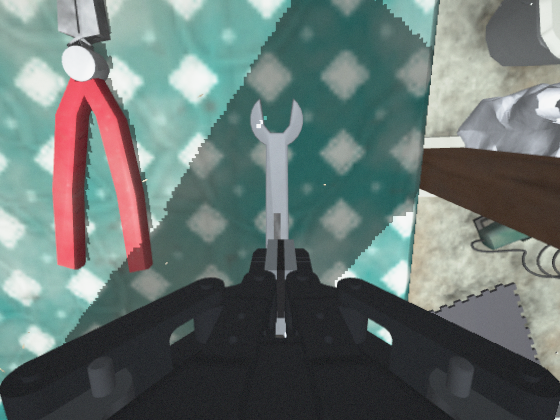

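```bash
python3 - <<'E'
from h import *
p=robot.get_image("wrist"); 
for u in (268,276,286):
  print(u,[(v,)+tuple(np.round(px2w(p,u,v),3)[[0,2]]) for v in range(230,300,5)])
print(robot.observe()["eef_pos"],w2px(p,np.array([[.4886,-.304,.0272],[.4886,-.304,.002],[.4996,-.304,.002]])))
im=p["image"][200:350,220:340]; cv2.imwrite("pics/w3c.png",cv2.resize(im,None,fx=4,fy=4,interpolation=cv2.INTER_CUBIC))
E
```

```text
268 [(230, np.float64(0.497), np.float64(0.009)), (235, np.float64(0.494), np.float64(0.009)), (240, np.float64(0.499), np.float64(0.029)), (245, np.float64(0.499), np.float64(0.035)), (250, np.float64(0.499), np.float64(0.041)), (255, np.float64(0.499), np.float64(0.047)), (260, np.float64(0.499), np.float64(0.052)), (265, np.float64(0.499), np.float64(0.057)), (270, np.float64(0.499), np.float64(0.061)), (275, np.float64(0.5), np.float64(0.067)), (280, np.float64(0.501), np.float64(0.072)), (285, np.float64(0.5), np.float64(0.074)), (290, np.float64(0.5), np.float64(0.077)), (295, np.float64(0.5), np.float64(0.081))]
276 [(230, np.float64(0.497), np.float64(0.008)), (235, np.float64(0.494), np.float64(0.008)), (240, np.float64(0.499), np.float64(0.028)), (245, np.float64(0.499), np.float64(0.036)), (250, np.float64(0.499), np.float64(0.042)), (255, np.float64(0.499), np.float64(0.046)), (260, np.float64(0.499), np.float64(0.052)), (265, np.float64(0.499), np.float64(0.058)), (270, np.float64(0.499), np.float64(0.061)), (275, np.float64(0.497), np.float64(0.061)), (280, np.float64(0
[... 220 characters left out ...]
.float64(0.493), np.float64(0.007)), (240, np.float64(0.499), np.float64(0.029)), (245, np.float64(0.499), np.float64(0.035)), (250, np.float64(0.499), np.float64(0.041)), (255, np.float64(0.499), np.float64(0.047)), (260, np.float64(0.499), np.float64(0.052)), (265, np.float64(0.499), np.float64(0.056)), (270, np.float64(0.499), np.float64(0.061)), (275, np.float64(0.497), np.float64(0.061)), (280, np.float64(0.499), np.float64(0.07)), (285, np.float64(0.497), np.float64(0.068)), (290, np.float64(0.495), np.float64(0.07)), (295, np.float64(0.493), np.float64(0.069))]
[ 0.48860012 -0.30415832  0.02720761] [[278.90904713 257.16195018]
 [279.03883678 239.10139648]
 [278.56732758 221.82263767]]
```

View pics/w3c.png

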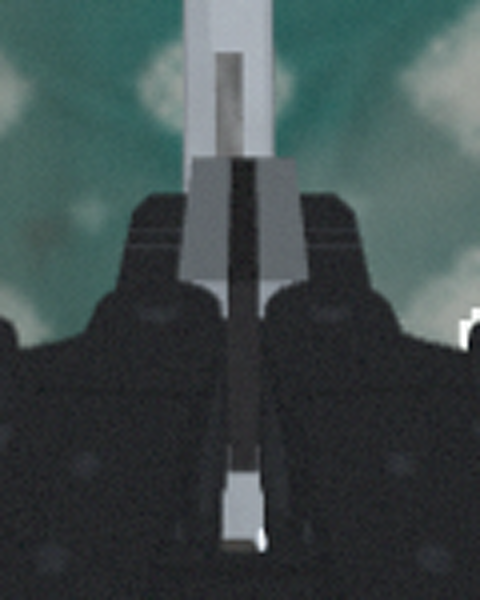

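Request:
play_rows --pt "0.4 0 0 0 0 0 0" --pt "0.4 0 0 0 0 0 0" --pt "0.4 0 0 0 0 0 0" --pt "0.4 0 0 6 0 0 0" --pt "0.4 0 0 12 0 0 0"

```text
time: 4.07
eef_pos: [0.4889, -0.3044, 0.0152]
tcp_rot: [3.141, -0.04, 0.001]
wrist_force: [-0.5, -0.3, 0.5]
finger_gap: 0.0338
```

```bash
cat > wv.py <<'E'
from h import *
import sys
o=robot.observe(); print("t",o["time"],o["eef_pos"],o["wrist_force"],o["finger_gap"])
p=robot.get_image("wrist"); im=p["image"]; cv2.imwrite("pics/%s.png"%sys.argv[1],im); np.savez("last.npz",**p)
E
python3 wv.py w4
```

```text
t 4.0667 [ 0.48888155 -0.30436232  0.01515034] [-0.51544019 -0.25570744  0.46742926] 0.033828526603824446
```

View pics/w4.png

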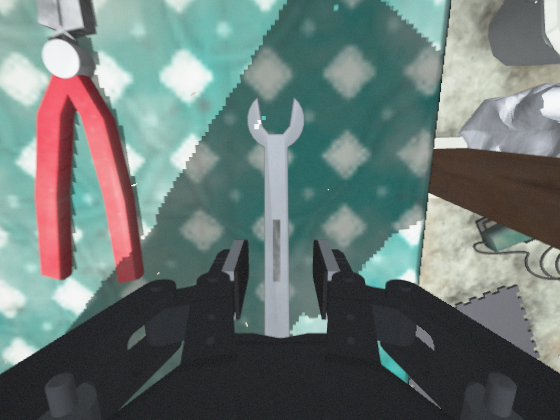

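```bash
python3 - <<'E'
from h import *
p=dict(np.load("last.npz",allow_pickle=True))
for u in (243,318): print([(v,)+tuple(np.round(px2w(p,u,v),3)) for v in range(236,262,4)])
print("table",px2w(p,220,200),px2w(p,330,200), "axis",px2w(p,276,160,z=.009),px2w(p,277,300,z=.009))
E
```

```text
[(236, np.float64(0.495), np.float64(-0.284), np.float64(-0.0)), (240, np.float64(0.5), np.float64(-0.286), np.float64(0.018)), (244, np.float64(0.5), np.float64(-0.287), np.float64(0.023)), (248, np.float64(0.499), np.float64(-0.287), np.float64(0.026)), (252, np.float64(0.499), np.float64(-0.288), np.float64(0.031)), (256, np.float64(0.498), np.float64(-0.288), np.float64(0.032)), (260, np.float64(0.496), np.float64(-0.288), np.float64(0.033))]
[(236, np.float64(0.494), np.float64(-0.326), np.float64(-0.0)), (240, np.float64(0.499), np.float64(-0.324), np.float64(0.017)), (244, np.float64(0.499), np.float64(-0.324), np.float64(0.022)), (248, np.float64(0.499), np.float64(-0.323), np.float64(0.027)), (252, np.float64(0.499), np.float64(-0.322), np.float64(0.031)), (256, np.float64(0.498), np.float64(-0.322), np.float64(0.033)), (260, np.float64(0.495), np.float64(-0.322), np.float64(0.033))]
table [ 5.16486220e-01 -2.72557785e-01 -4.32232818e-04] [ 0.51488582 -0.33295253 -0.00082427] axis [ 0.53854191 -0.30401259  0.009     ] [ 0.45964725 -0.3023552   0.009     ]
```

Request:
play_rows --pt "0.4 0 0 6 0 0 0" --pt "0.4 0 0 10 0 0 0" --pt "0.4 0 0 11 0 0 0" --pt "0.4 0 0 11 0 0 0"

```text
time: 4.45
eef_pos: [0.4882, -0.3038, 0.0034]
tcp_rot: [-3.141, 0.04, 0.002]
wrist_force: [-0.5, 0.3, -0.7]
finger_gap: 0.0345
```

Request:
play_rows --pt "0 0 0 0 0 0 0" --pt "0 0 0 0 0 0 0" --pt "0 0 0 0 0 0 0" --pt "0 0 0 0 0 0 0" --pt "0 0 0 0 0 0 0" --squeeze 60

```text
time: 4.87
eef_pos: [0.4889, -0.3044, 0.0046]
tcp_rot: [3.141, -0.04, 0.001]
wrist_force: [0.4, -0.3, 1.3]
finger_gap: 0.0111
```

Request:
play_rows --pt "0 0 0 -10 0 0 0" --pt "0 0 0 -30 0 0 0" --pt "0 0 0 -60 0 0 0" --pt "0 0 0 -80 0 0 0" --pt "0 0 0 -80 0 0 0"

```text
time: 5.28
eef_pos: [0.4915, -0.3063, 0.0902]
tcp_rot: [3.135, -0.039, 0.012]
wrist_force: [1.4, -0.5, 0.0]
finger_gap: 0.0115
```

```bash
python3 wv.py w5
```

```text
t 5.2833 [ 0.49148113 -0.30629738  0.09022703] [ 1.37111382 -0.45633676  0.02156301] 0.011544029639846382
```

View pics/w5.png

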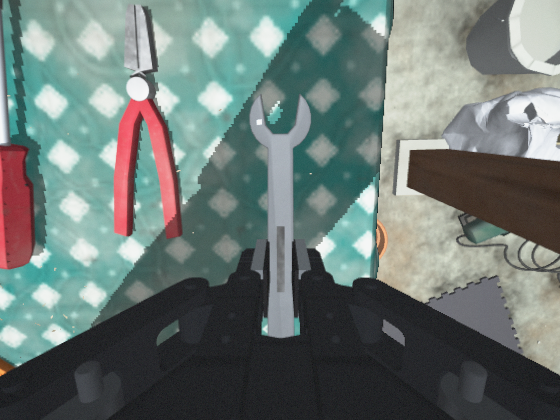

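```bash
python3 - <<'E'
from h import *
o=robot.observe();p=robot.get_image("wrist"); t=o["eef_pos"];print(t,o["wrist_force"],o["finger_gap"])
for u,v in [(281,150),(281,200),(281,225),(281,240),(281,300),(282,325),(262,100),(300,100)]: print(u,v,np.round(px2w(p,u,v)-t,4))
E
python3 go.py .4752 .3764 .13 .071
```

```text
[ 0.49028311 -0.3054242   0.08760335] [ 0.18838827 -0.28748196 -0.97565399] 0.011170661116121559
281 150 [ 0.0553 -0.0022  0.0052]
281 200 [ 0.0314 -0.0017  0.0032]
281 225 [ 0.0189 -0.0014  0.0037]
281 240 [ 0.0111 -0.0012  0.004 ]
281 300 [-0.0226 -0.0004  0.004 ]
282 325 [-0.0382 -0.0005  0.0035]
262 100 [ 0.0777  0.006  -0.0036]
300 100 [ 0.0766 -0.011   0.0044]
t 5.38 pos [ 0.489  -0.3045  0.0853] gap 0.0111 F [ 0.   0.2 -1.6]
shift [ -30.8 -680.2  -45.6] turn [ 0.0014 -0.0017 -0.0962] rows 16.4
```

Request:
play_rows --pt "0 -2 -20 -20 0 0 0" --pt "0 -4 -55 -40 0 0 -0.01" --pt "0 -7 -95 -45 0 0 -0.02" --pt "0 -8 -135 -45 0 0 -0.03" --pt "0 -10 -175 -45 0 0 -0.04"

```text
time: 5.8
eef_pos: [0.4818, -0.1272, 0.1278]
tcp_rot: [-3.141, -0.022, 0.003]
wrist_force: [0.9, 0.2, -1.7]
finger_gap: 0.011
```

Request:
play_rows --pt "0 -2 -41 0 0 0 0" --pt "0 -4 -82 0 0 0 -0.01" --pt "0 -6 -123 0 0 0 -0.02" --pt "0 -8 -164 0 0 0 -0.03" --pt "0 -10 -200 0 0 0 -0.04"

```text
time: 6.22
eef_pos: [0.4679, 0.0731, 0.1271]
tcp_rot: [-3.14, -0.087, 0.006]
wrist_force: [0.9, 0.1, -1.4]
finger_gap: 0.0115
```

```bash
python3 go.py .4752 .3764 .13 .071
```

```text
t 6.22 pos [0.4679 0.0731 0.1271] gap 0.0115 F [ 0.9  0.1 -1.4]
shift [  24.1 -302.5   -2.9] turn [-0.0004  0.0036 -0.0153] rows 7.3
```

Request:
play_rows --pt "0 4 -41 0 0 0 -0.01" --pt "0 8 -82 0 0 0 -0.015" --pt "0 12 -123 0 0 0 -0.015" --pt "0 16 -164 0 0 0 -0.015" --pt "0 20 -200 0 0 0 -0.015"

```text
time: 6.63
eef_pos: [0.4772, 0.2736, 0.1268]
tcp_rot: [3.138, 0.111, -0.006]
wrist_force: [1.0, -0.3, -0.9]
finger_gap: 0.0115
```

Request:
play_rows --pt "0 2 -40 0 0 0 0" --pt "0 4 -70 0 0 0 0" --pt "0 4 -90 10 0 0 0" --pt "0 4 -100 20 0 0 0" --pt "0 4 -100 20 0 0 0"

```text
time: 7.05
eef_pos: [0.4732, 0.3717, 0.1043]
tcp_rot: [3.136, 0.113, -0.011]
wrist_force: [-0.6, -1.2, -1.1]
finger_gap: 0.0111
```

```bash
python3 wv.py w6;python3 go.py .4752 .3764 .06 .071
```

```text
t 7.05 [0.47324224 0.37165414 0.10434112] [-0.63347193 -1.246625   -1.08325779] 0.011112327578053648
t 7.1 pos [0.4738 0.3706 0.1054] gap 0.0112 F [ 0.2 -0.2 -0.8]
shift [ 2.  -5.8 45.3] turn [0.0038 0.006  0.0002] rows 1.1
```

View pics/w6.png

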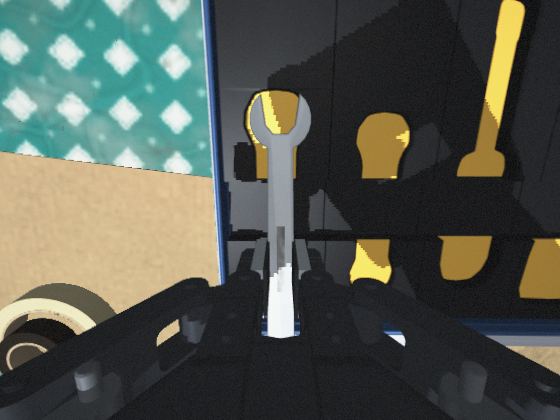

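```bash
python3 - <<'E'
from h import *
p=dict(np.load("last.npz",allow_pickle=True))
a=px2w(p,383,112,z=.020);print("s10 jaw tip",a,"expect .5535 .303")
print("tr edges",px2w(p,383,180,z=.019),px2w(p,375,238,z=.019),"expect x .504,.457 ")
print("s13 tip",px2w(p,273,91,z=.02),"expect .563 .3827")
print("wall top",px2w(p,215,180),px2w(p,205,50), "foam",px2w(p,340,80))
E
```

```text
s10 jaw tip [0.55377794 0.30145456 0.02      ] expect .5535 .303
tr edges [0.50382179 0.29251338 0.019     ] [0.45523275 0.29094876 0.019     ] expect x .504,.457 
s13 tip [0.56228534 0.38252522 0.02      ] expect .563 .3827
wall top [0.49685747 0.42085338 0.0311959 ] [0.5826652 0.428241  0.0312274] foam [0.57185124 0.33694825 0.02742714]
```

Request:
play_rows --pt "0 2 -6 15 0 0 0" --pt "0 2 -6 40 0 0 0" --pt "0 2 -6 60 0 0 0" --pt "0 2 -6 62 0 0 0" --pt "0 2 -6 62 0 0 0"

```text
time: 7.52
eef_pos: [0.4765, 0.3755, 0.0452]
tcp_rot: [3.137, 0.107, -0.006]
wrist_force: [0.6, -0.7, -0.8]
finger_gap: 0.0111
```

```bash
python3 wv.py w7;python3 go.py .4752 .3764 .024 .071
```

```text
t 7.5167 [0.47649194 0.37553707 0.04517683] [ 0.62395665 -0.74437317 -0.7726542 ] 0.011129258814629372
t 7.57 pos [0.4777 0.3765 0.047 ] gap 0.0115 F [ 0.3  0.5 -0.9]
shift [-2.4 -0.  23. ] turn [ 0.0008  0.001  -0.0026] rows 0.6
```

View pics/w7.png

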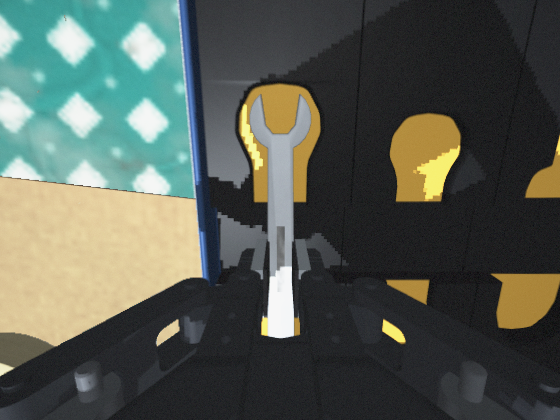

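Request:
play_rows --pt "0 -2 0 8 0 0 0" --pt "0 -2 0 15 0 0 0" --pt "0 -2 0 20 0 0 0" --pt "0 -2 0 22 0 0 0" --pt "0 -2 0 22 0 0 0"

```text
time: 7.98
eef_pos: [0.4755, 0.3776, 0.025]
tcp_rot: [3.139, 0.11, -0.001]
wrist_force: [-0.3, -0.3, -1.6]
finger_gap: 0.0112
```

```bash
python3 wv.py w8;python3 go.py .4752 .3764 .024 .071
```

```text
t 7.9833 [0.47554281 0.3776461  0.02497742] [-0.28751949 -0.3025316  -1.61100749] 0.011234073571578625
t 8.03 pos [0.4757 0.3778 0.0252] gap 0.0111 F [-0.7 -0.8 -0.9]
shift [-0.6  1.3  1.2] turn [ 0.    -0.    -0.001] rows 0.0
```

View pics/w8.png

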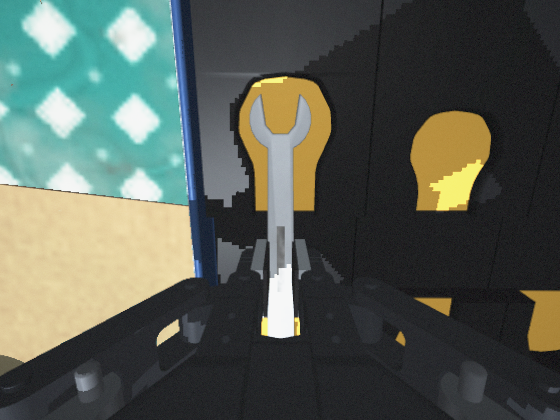

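Request:
play_rows --pt "0 0 1 1 0 0 0" --pt "0.4 0 1 1 0 0 0" --pt "0.4 0 1 1 0 0 0" --pt "0.4 0 1 1 0 0 0" --pt "0.4 0 1 -10 0 0 0"

```text
time: 8.45
eef_pos: [0.4743, 0.3757, 0.0334]
tcp_rot: [3.137, 0.11, -0.006]
wrist_force: [-0.7, -0.6, -0.1]
finger_gap: 0.0341
```

Request:
play_rows --pt "0.4 0 0 -25 0 0 0" --pt "0.4 0 0 -60 0 0 0" --pt "0.4 0 0 -95 0 0 0" --pt "0.4 0 20 -125 0 0 0" --pt "0.4 0 55 -125 0 0 0"

```text
time: 8.87
eef_pos: [0.4835, 0.3256, 0.1703]
tcp_rot: [-3.132, -0.115, -0.022]
wrist_force: [1.7, -0.4, 0.3]
finger_gap: 0.0342
```

```bash
python3 wv.py w9;python3 go.py .55 -.20 .14 -.077
```

```text
t 8.8667 [0.48352066 0.32564533 0.17026771] [ 1.6894047 -0.4068319  0.2570109] 0.03420345027431336
t 8.92 pos [0.4825 0.3186 0.1664] gap 0.0343 F [ 1.8 -2.1 -0.2]
shift [ 30.9 522.1  26.7] turn [-0.0006 -0.0089  0.1468] rows 12.6
```

View pics/w9.png

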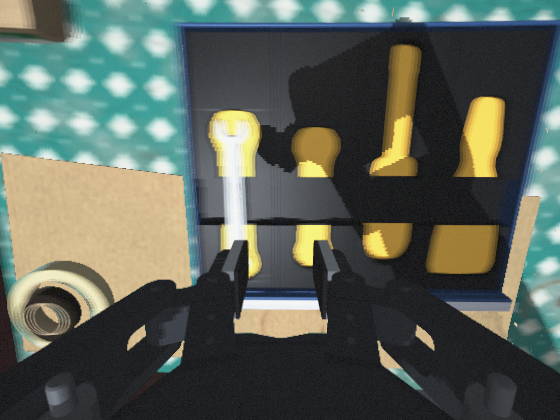

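```bash
python3 go.py .5015 -.003 .10 .013
```

```text
t 8.92 pos [0.4825 0.3186 0.1664] gap 0.0343 F [ 1.8 -2.1 -0.2]
shift [ -4.1 322.2  66.3] turn [-0.0002 -0.0089  0.0568] rows 7.9
```

Request:
play_rows --pt "0.4 0 40 0 0 0 0" --pt "0.4 0 80 0 0 0 0.01" --pt "0.4 -1 120 5 0 0 0.02" --pt "0.4 -2 160 10 0 0 0.03" --pt "0.4 -3 200 15 0 0 0.04"

```text
time: 9.33
eef_pos: [0.4903, 0.1205, 0.1458]
tcp_rot: [-3.141, -0.047, -0.002]
wrist_force: [1.2, -0.1, -0.4]
finger_gap: 0.0343
```

Request:
play_rows --pt "0.4 0 38 10 0 0 0.01" --pt "0.4 0 70 20 0 0 0.015" --pt "0.4 0 95 35 0 0 0.015" --pt "0.4 0 110 50 0 0 0.015" --pt "0.4 0 110 50 0 0 0.015"

```text
time: 9.75
eef_pos: [0.4916, 0.0099, 0.0926]
tcp_rot: [3.141, 0.017, -0.008]
wrist_force: [-0.1, 1.4, -0.8]
finger_gap: 0.0341
```

Request:
play_rows --pt "0.4 0 0 0 0 0 0" --pt "0.4 0 0 0 0 0 0"

```text
time: 9.92
eef_pos: [0.4942, 0.0126, 0.0961]
tcp_rot: [-3.141, -0.023, -0.002]
wrist_force: [-0.5, -0.2, 1.2]
finger_gap: 0.0346
```

```bash
python3 wv.py w10;python3 go.py .5015 -.003 .10 .013
```

```text
t 9.9167 [0.49423123 0.01263639 0.09609452] [-0.483334   -0.19990115  1.15036409] 0.034644630140143046
t 9.97 pos [0.4945 0.0129 0.0964] gap 0.034 F [ 0.1 -0.6 -0. ]
shift [ 6.8 16.  -3.6] turn [-0.0001 -0.0017  0.0026] rows 0.4
```

View pics/w10.png

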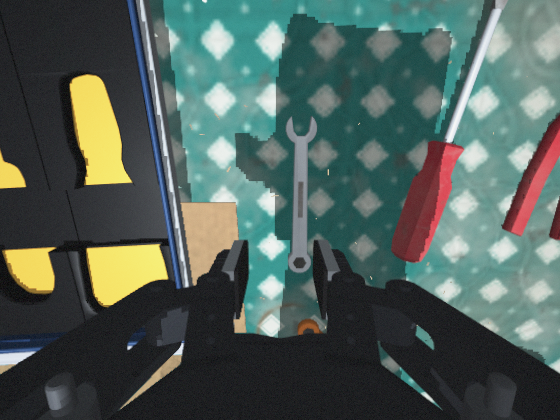

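```bash
python3 - <<'E'
from h import *
p=dict(np.load("last.npz",allow_pickle=True))
for u,v in [(301,115),(299,273),(301,145),(299,250),(300,195)]: print(px2w(p,u,v,z=.008),px2w(p,u,v)[2])
E
python3 go.py .5015 -.003 .0035 .013
```

```text
[ 0.56854015 -0.00229716  0.008     ] -0.00047840443210314665
[ 0.43814208 -0.00505206  0.008     ] -0.0013674197644590325
[ 0.54662992 -0.00306334  0.008     ] 0.007151797869663495
[ 0.4595976  -0.00436321  0.008     ] 0.007420765995928641
[ 0.50730207 -0.00362148  0.008     ] 0.008162607013001144
t 9.97 pos [0.4945 0.0129 0.0964] gap 0.034 F [ 0.1 -0.6 -0. ]
shift [ 6.6 16.  92.9] turn [-0.0001 -0.0017  0.0026] rows 2.3
```

Request:
play_rows --pt "0.4 8 16 10 0 0 0" --pt "0.4 8 17 40 0 0 0" --pt "0.4 8 17 65 0 0 0" --pt "0.4 8 17 75 0 0 0" --pt "0.4 8 17 75 0 0 0"

```text
time: 10.38
eef_pos: [0.5001, -0.0036, 0.0181]
tcp_rot: [-3.141, -0.025, 0.008]
wrist_force: [-0.3, -0.1, -0.4]
finger_gap: 0.034
```

Request:
play_rows --pt "0.4 0 0 0 0 0 0" --pt "0.4 0 0 0 0 0 0"

```text
time: 10.55
eef_pos: [0.5035, -0.0043, 0.0221]
tcp_rot: [3.141, 0.025, 0.005]
wrist_force: [0.6, 0.0, -0.2]
finger_gap: 0.0342
```

```bash
python3 go.py .503 -.0037 .004 .014
```

```text
t 10.55 pos [ 0.5035 -0.0043  0.0221] gap 0.0342 F [ 0.6  0.  -0.2]
shift [-0.6 -0.7 18.1] turn [ 0.0004 -0.003   0.0017] rows 0.4
```

Request:
play_rows --pt "0.4 0 0 8 0 0 0" --pt "0.4 0 0 14 0 0 0" --pt "0.4 0 0 17 0 0 0" --pt "0.4 0 0 17 0 0 0" --pt "0.4 0 0 17 0 0 0"

```text
time: 10.97
eef_pos: [0.502, -0.0047, 0.003]
tcp_rot: [-3.141, -0.023, 0.0]
wrist_force: [0.0, -0.2, 0.2]
finger_gap: 0.0343
```

Request:
play_rows --pt "0 0 0 0 0 0 0" --pt "0 0 0 0 0 0 0" --pt "0 0 0 0 0 0 0" --pt "0 0 0 0 0 0 0" --pt "0 0 0 0 0 0 0"

```text
time: 11.38
eef_pos: [0.503, -0.0048, 0.0042]
tcp_rot: [3.141, 0.023, 0.003]
wrist_force: [-0.4, 1.2, 6.2]
finger_gap: 0.0097
```

Request:
play_rows --pt "0 0 0 -10 0 0 0" --pt "0 0 0 -30 0 0 0" --pt "0 0 0 -60 0 0 0" --pt "0 0 0 -85 0 0 0" --pt "0 0 0 -90 0 0 0"

```text
time: 11.8
eef_pos: [0.5047, -0.005, 0.098]
tcp_rot: [3.141, 0.023, 0.012]
wrist_force: [1.6, 0.4, 0.1]
finger_gap: 0.0093
```

```bash
python3 wv.py w11;python3 go.py .4807 .2979 .12 .071
```

```text
t 11.8 [ 0.50470028 -0.00502126  0.09798222] [1.61641729 0.38424121 0.0501732 ] 0.009253171486262528
t 11.85 pos [ 0.5043 -0.005   0.097 ] gap 0.0099 F [ 0.9 -0.1 -0.4]
shift [ -18.9 -303.2  -23.4] turn [ 0.0011 -0.0066 -0.0562] rows 7.3
```

View pics/w11.png

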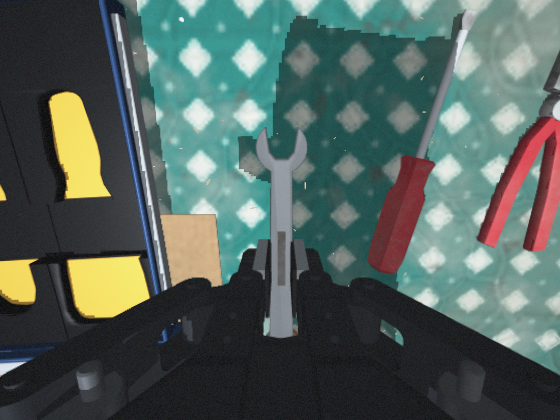

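Request:
play_rows --pt "0 -2 -20 -20 0 0 0" --pt "0 -4 -55 -25 0 0 -0.01" --pt "0 -7 -95 -25 0 0 -0.025" --pt "0 -10 -135 -25 0 0 -0.04" --pt "0 -12 -175 -25 0 0 -0.055"

```text
time: 12.27
eef_pos: [0.4857, 0.1712, 0.1163]
tcp_rot: [3.139, 0.109, -0.004]
wrist_force: [1.4, -0.2, -1.6]
finger_gap: 0.0098
```

Request:
play_rows --pt "0 4 -40 0 0 0 0" --pt "0 4 -75 0 0 0 0" --pt "0 4 -100 0 0 0 0" --pt "0 4 -115 5 0 0 0" --pt "0 4 -115 5 0 0 0"

```text
time: 12.68
eef_pos: [0.4812, 0.287, 0.1102]
tcp_rot: [3.138, 0.115, -0.007]
wrist_force: [-0.3, -1.3, -1.7]
finger_gap: 0.0093
```

Request:
play_rows --pt "0 0 0 0 0 0 0" --pt "0 0 0 0 0 0 0"

```text
time: 12.85
eef_pos: [0.4826, 0.2841, 0.1116]
tcp_rot: [3.138, 0.109, -0.004]
wrist_force: [0.1, -1.3, -1.6]
finger_gap: 0.01
```

```bash
python3 go.py .4807 .2979 .045 .071
```

```text
t 12.85 pos [0.4826 0.2841 0.1116] gap 0.01 F [ 0.1 -1.3 -1.6]
shift [ -0.7 -14.   66.6] turn [ 0.0014  0.0025 -0.0014] rows 1.6
```

Request:
play_rows --pt "0 -1 -14 10 0 0 0" --pt "0 -1 -14 35 0 0 0" --pt "0 -1 -14 58 0 0 0" --pt "0 -1 -14 65 0 0 0" --pt "0 -1 -14 65 0 0 0"

```text
time: 13.27
eef_pos: [0.4793, 0.2975, 0.045]
tcp_rot: [3.137, 0.108, -0.009]
wrist_force: [0.1, 0.6, -1.0]
finger_gap: 0.0098
```

Request:
play_rows --pt "0 0 0 0 0 0 0" --pt "0 0 0 0 0 0 0"

```text
time: 13.43
eef_pos: [0.4825, 0.2992, 0.0496]
tcp_rot: [-3.139, -0.109, -0.003]
wrist_force: [-0.6, -0.4, -0.8]
finger_gap: 0.0098
```

```bash
python3 wv.py w12;python3 go.py .4807 .2979 .024 .071;  python3 - <<'E'
from h import *
o=robot.observe();p=dict(np.load("last.npz",allow_pickle=True));t=o["eef_pos"]
for u,v in [(281,200),(281,225),(281,300),(282,325)]: print(u,v,np.round(px2w(p,u,v)-t,4))
E
```

```text
t 13.4333 [0.48253644 0.29924031 0.0496197 ] [-0.63909311 -0.41171452 -0.84736457] 0.009797665561955696
t 13.48 pos [0.4827 0.2994 0.05  ] gap 0.0099 F [-0.2 -0.7 -0.7]
shift [-2.2  1.4 25.9] turn [-0.0012 -0.0028 -0.0017] rows 0.6
281 200 [0.0311 0.0012 0.0022]
281 225 [0.0191 0.0004 0.0045]
281 300 [-0.0228 -0.0026  0.0036]
282 325 [-0.0385 -0.0043  0.0029]
```

View pics/w12.png

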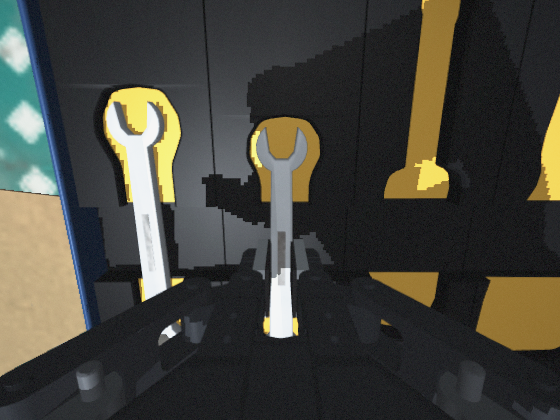

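Request:
play_rows --pt "0 -2 1 8 0 0 0" --pt "0 -2 1 16 0 0 0" --pt "0 -2 1 22 0 0 0" --pt "0 -2 1 25 0 0 0" --pt "0 -2 1 25 0 0 0"

```text
time: 13.9
eef_pos: [0.4793, 0.2978, 0.0241]
tcp_rot: [3.139, 0.11, -0.003]
wrist_force: [-5.8, -2.5, 9.7]
finger_gap: 0.0098
```

Request:
play_rows --pt "0 0 0 0 0 0 0" --pt "0 0 0 0 0 0 0"

```text
time: 14.07
eef_pos: [0.4793, 0.2978, 0.0241]
tcp_rot: [3.139, 0.11, -0.002]
wrist_force: [-4.4, -2.6, 8.4]
finger_gap: 0.0096
```

```bash
python3 wv.py w13;python3 go.py .4807 .2979 .024 .071
```

```text
t 14.0667 [0.47928449 0.2977611  0.02412656] [-4.35456737 -2.61907428  8.38059204] 0.009640350257199571
t 14.12 pos [0.4793 0.2978 0.0241] gap 0.0096 F [-4.9 -2.3  8.3]
shift [ 1.4 -0.   0.1] turn [ 0.0007  0.0015 -0.001 ] rows 0.0
```

View pics/w13.png

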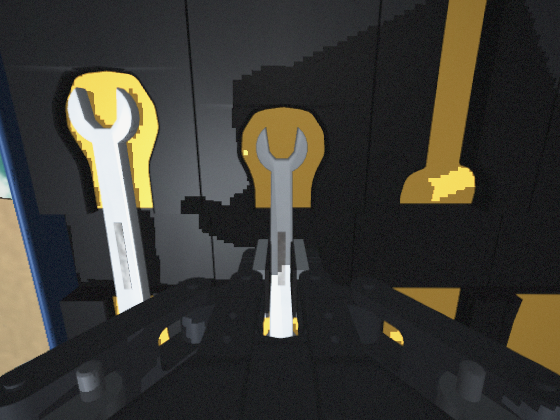

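Request:
play_rows --pt "0.4 0 0 0 0 0 0" --pt "0.4 0 0 0 0 0 0" --pt "0.4 0 0 0 0 0 0" --pt "0.4 0 0 0 0 0 0" --pt "0.4 0 0 -10 0 0 0"

```text
time: 14.53
eef_pos: [0.4778, 0.297, 0.0311]
tcp_rot: [3.138, 0.11, -0.007]
wrist_force: [-0.2, 0.5, -0.7]
finger_gap: 0.0341
```

Request:
play_rows --pt "0.4 0 0 -25 0 0 0" --pt "0.4 0 0 -60 0 0 0" --pt "0.4 0 0 -95 0 0 0" --pt "0.5 0 20 -110 0 0 0" --pt "0.5 0 55 -110 0 0 0"

```text
time: 14.95
eef_pos: [0.4866, 0.2457, 0.1502]
tcp_rot: [-3.135, -0.115, -0.017]
wrist_force: [1.5, 0.5, 0.3]
finger_gap: 0.0428
```

```bash
python3 wv.py w14;python3 go.py .5123 -.1024 .12 -.199
```

```text
t 14.95 [0.48662721 0.24570836 0.15022791] [1.49069912 0.47403376 0.30704674] 0.042817750105594035
t 15.0 pos [0.4856 0.2391 0.1472] gap 0.043 F [ 1.6 -2.7 -0.9]
shift [  2.7 342.5  27.9] turn [ 0.0012 -0.0064  0.2688] rows 8.2
```

View pics/w14.png

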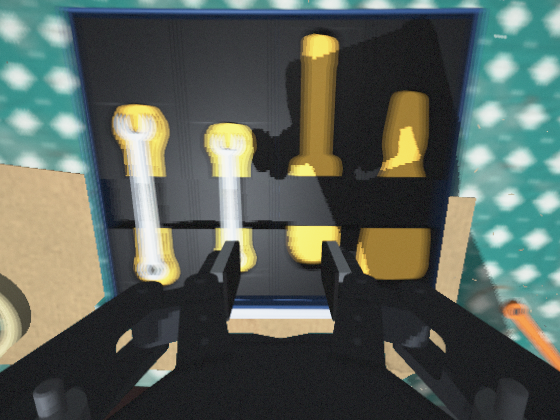

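Request:
play_rows --pt "0.55 0 40 0 0 0 0.03" --pt "0.55 0 80 0 0 0 0.08" --pt "0.55 0 120 0 0 0 0.13" --pt "0.55 0 160 5 0 0 0.18" --pt "0.55 0 200 5 0 0 0.23"

```text
time: 15.42
eef_pos: [0.4966, 0.0418, 0.138]
tcp_rot: [3.131, -0.255, -0.001]
wrist_force: [0.9, -0.0, -0.7]
finger_gap: 0.0472
```

```bash
python3 go.py .5123 -.1024 .11 -.199
```

```text
t 15.42 pos [0.4966 0.0418 0.138 ] gap 0.0472 F [ 0.9 -0.  -0.7]
shift [ 38.8 139.8  28. ] turn [0.     0.0004 0.0366] rows 3.5
```

Request:
play_rows --pt "0.55 10 40 5 0 0 0.02" --pt "0.55 20 75 10 0 0 0.036" --pt "0.55 30 105 20 0 0 0.036" --pt "0.55 30 125 28 0 0 0.036" --pt "0.55 30 130 28 0 0 0.036"

```text
time: 15.83
eef_pos: [0.5048, -0.0922, 0.1087]
tcp_rot: [3.126, -0.314, -0.005]
wrist_force: [-0.8, -0.5, -1.4]
finger_gap: 0.047
```

Request:
play_rows --pt "0.55 0 0 0 0 0 0" --pt "0.55 0 0 0 0 0 0"

```text
time: 16.0
eef_pos: [0.5063, -0.0893, 0.1106]
tcp_rot: [-3.126, 0.308, -0.001]
wrist_force: [0.4, 0.6, -0.1]
finger_gap: 0.0471
```

```bash
python3 wv.py w15;python3 go.py .5123 -.1024 .04 -.199
```

```text
t 16.0 [ 0.50629311 -0.08928426  0.11063126] [ 0.40968826  0.57341079 -0.10027668] 0.04710215287210705
t 16.05 pos [ 0.5065 -0.0889  0.1108] gap 0.0467 F [-0.1  0.5 -0.2]
shift [ 8.3 12.2 70.8] turn [-0.0004 -0.0007  0.0033] rows 1.7
```

View pics/w15.png

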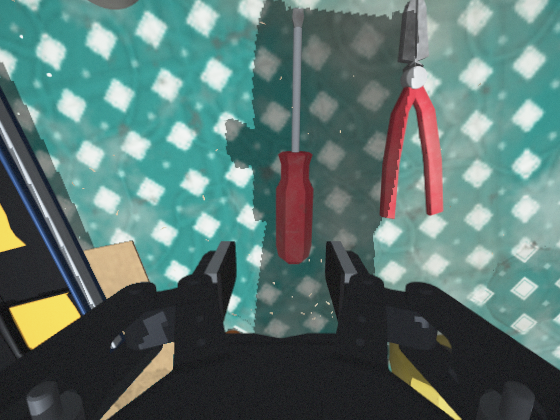

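```bash
python3 - <<'E'
from h import *
p=dict(np.load("last.npz",allow_pickle=True))
tip=px2w(p,298,10,z=.013); end=px2w(p,293,263,z=.015); col=px2w(p,295.5,152,z=.013)
print("tip",tip,"end",end,"collar",col)
a=px2w(p,297,40,z=.013);b=px2w(p,293,240,z=.025); print(a,b)
d=(end-tip)[:2];L=np.hypot(*d);print(L,np.arctan2(d[1],d[0])-np.pi,"mid",(end+tip)[:2]/2,"grip",(end+tip)[:2]/2+.04*d/L, "tops",px2w(p,294,210),px2w(p,294,190))
E
```

```text
tip [ 0.64622272 -0.13062875  0.013     ] end [ 0.45437019 -0.09120876  0.015     ] collar [ 0.54904102 -0.11100273  0.013     ]
[ 0.62777957 -0.12656073  0.013     ] [ 0.47980194 -0.09551747  0.025     ]
0.19586048205245313 -0.20264982019376765 mid [ 0.55029646 -0.11091875] grip [ 0.51111499 -0.10286813] tops [ 0.50536495 -0.10105764  0.02604744] [ 0.52140491 -0.10404609  0.02579608]
```

```bash
python3 go.py .511 -.103 .006 -.203
```

```text
t 16.05 pos [ 0.5065 -0.0889  0.1108] gap 0.0467 F [-0.1  0.5 -0.2]
shift [  7.1  13.  104.8] turn [-0.0004 -0.0007  0.0073] rows 2.5
```

Request:
play_rows --pt "0.55 7 13 10 0 0 0.007" --pt "0.55 7 13 40 0 0 0.007" --pt "0.55 7 13 65 0 0 0.007" --pt "0.55 7 13 75 0 0 0.007" --pt "0.55 7 13 75 0 0 0.007"

```text
time: 16.47
eef_pos: [0.5085, -0.1019, 0.0326]
tcp_rot: [-3.124, 0.316, 0.009]
wrist_force: [-0.6, -0.6, -0.3]
finger_gap: 0.0467
```

Request:
play_rows --pt "0.55 0 0 0 0 0 0" --pt "0.55 0 0 0 0 0 0"

```text
time: 16.63
eef_pos: [0.5119, -0.1036, 0.037]
tcp_rot: [3.125, -0.317, 0.005]
wrist_force: [0.2, -0.2, 0.1]
finger_gap: 0.0471
```

```bash
python3 go.py .511 -.103 .006 -.203
```

```text
t 16.63 pos [ 0.5119 -0.1036  0.037 ] gap 0.0471 F [ 0.2 -0.2  0.1]
shift [-1.1 -0.4 31. ] turn [ 0.0002 -0.0029  0.0008] rows 0.7
```

Request:
play_rows --pt "0.55 -1 0 12 0 0 0" --pt "0.55 -1 0 24 0 0 0" --pt "0.55 -1 0 30 0 0 0" --pt "0.55 -1 0 30 0 0 0" --pt "0.55 -1 0 30 0 0 0"

```text
time: 17.05
eef_pos: [0.5088, -0.1034, 0.0042]
tcp_rot: [-3.125, 0.319, 0.003]
wrist_force: [-0.1, -0.1, 0.4]
finger_gap: 0.0464
```

Request:
play_rows --pt "0.2 0 0 0 0 0 0" --pt "0.2 0 0 0 0 0 0" --pt "0.2 0 0 0 0 0 0" --pt "0.2 0 0 0 0 0 0" --squeeze 60

```text
time: 17.38
eef_pos: [0.5101, -0.1038, 0.0058]
tcp_rot: [3.125, -0.319, 0.002]
wrist_force: [0.1, -0.9, 2.1]
finger_gap: 0.0282
```

Request:
play_rows --pt "0.2 0 0 -10 0 0 0" --pt "0.2 0 0 -30 0 0 0" --pt "0.2 0 0 -60 0 0 0" --pt "0.2 0 0 -90 0 0 0" --pt "0.2 0 0 -100 0 0 0"

```text
time: 17.8
eef_pos: [0.5121, -0.1043, 0.1105]
tcp_rot: [3.124, -0.318, 0.012]
wrist_force: [1.8, -0.8, -0.3]
finger_gap: 0.0279
```

```bash
python3 wv.py w16;python3 go.py .4865 .2187 .13 .071
```

```text
t 17.8 [ 0.51210514 -0.10433348  0.11051867] [ 1.81428229 -0.75625417 -0.29722585] 0.027924261875095183
t 17.85 pos [ 0.5126 -0.1045  0.111 ] gap 0.028 F [1.7 0.2 0.8]
shift [ -90.6 -311.2  -20.2] turn [ 0.0022 -0.0091 -0.2741] rows 7.8
```

View pics/w16.png

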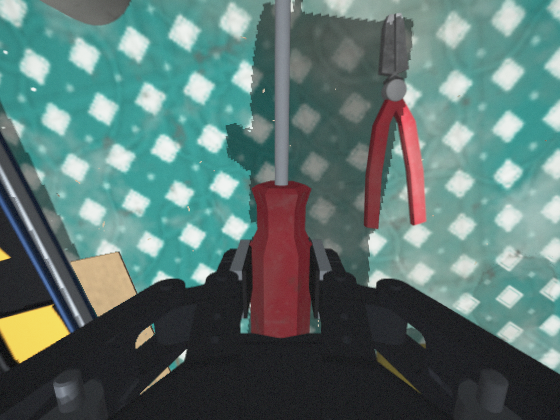

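Request:
play_rows --pt "0.2 -25 0 -15 0 0 0" --pt "0.2 -45 -15 -25 0 0 -0.03" --pt "0.2 -55 -50 -30 0 0 -0.07" --pt "0.2 -65 -90 -30 0 0 -0.12" --pt "0.2 -75 -130 -30 0 0 -0.17"

```text
time: 18.27
eef_pos: [0.4613, 0.0399, 0.1344]
tcp_rot: [-3.141, 0.052, 0.001]
wrist_force: [1.4, -0.0, -1.1]
finger_gap: 0.0276
```

```bash
python3 go.py .4865 .2187 .13 .071
```

```text
t 18.27 pos [0.4613 0.0399 0.1344] gap 0.0276 F [ 1.4 -0.  -1.1]
shift [  19.3 -179.6    4.4] turn [-1.000e-04  4.000e-04 -1.041e-01] rows 4.3
```

Request:
play_rows --pt "0.2 4 -40 0 0 0 -0.03" --pt "0.2 8 -80 0 0 0 -0.06" --pt "0.2 12 -120 0 0 0 -0.09" --pt "0.2 15 -150 0 0 0 -0.104" --pt "0.2 15 -165 5 0 0 -0.104"

```text
time: 18.68
eef_pos: [0.4827, 0.2066, 0.1297]
tcp_rot: [-3.138, -0.117, -0.0]
wrist_force: [0.1, -1.5, -0.8]
finger_gap: 0.0279
```

Request:
play_rows --pt "0.2 0 0 0 0 0 0" --pt "0.2 0 0 0 0 0 0"

```text
time: 18.85
eef_pos: [0.4815, 0.2035, 0.1283]
tcp_rot: [3.138, 0.114, -0.005]
wrist_force: [0.7, 0.8, -0.6]
finger_gap: 0.028
```

```bash
python3 go.py .4865 .2187 .05 .071
```

```text
t 18.85 pos [0.4815 0.2035 0.1283] gap 0.028 F [ 0.7  0.8 -0.6]
shift [  6.4 -14.9  78.3] turn [0.0012 0.0034 0.0017] rows 1.9
```

Request:
play_rows --pt "0.2 6 -15 10 0 0 0" --pt "0.2 6 -15 40 0 0 0" --pt "0.2 6 -15 65 0 0 0" --pt "0.2 6 -15 77 0 0 0" --pt "0.2 6 -15 77 0 0 0"

```text
time: 19.27
eef_pos: [0.4847, 0.2165, 0.0492]
tcp_rot: [3.137, 0.109, -0.012]
wrist_force: [-1.7, 0.5, -1.2]
finger_gap: 0.028
```

Request:
play_rows --pt "0.2 0 0 0 0 0 0" --pt "0.2 0 0 0 0 0 0"

```text
time: 19.43
eef_pos: [0.4888, 0.2184, 0.0546]
tcp_rot: [-3.139, -0.11, -0.003]
wrist_force: [-0.3, -0.3, -0.7]
finger_gap: 0.0282
```

```bash
python3 wv.py w17;python3 go.py .4865 .2187 .017 .071;  python3 - <<'E'
from h import *
o=robot.observe();p=dict(np.load("last.npz",allow_pickle=True));t=o["eef_pos"]
K=w2px(p,np.array([[.6239,.2285,.024]]));print(K)
for u,v in [(282,215),(282,250),(282,300),(282,150)]: print(u,v,np.round(px2w(p,u,v)-t,4))
E
```

```text
t 19.4333 [0.48879749 0.21841367 0.05462161] [-0.27001119 -0.34556387 -0.70735008] 0.028214913708900245
t 19.48 pos [0.4892 0.2187 0.0551] gap 0.0279 F [ 1.   0.2 -0.6]
shift [-2.8 -0.2 38.1] turn [-0.0008 -0.0032 -0.0009] rows 0.9
[[278.24098194 -19.75099438]]
282 215 [0.0277 0.0005 0.0165]
282 250 [ 0.0123 -0.0006  0.0191]
282 300 [-0.0117 -0.0023  0.0207]
282 150 [0.0554 0.0025 0.011 ]
```

View pics/w17.png

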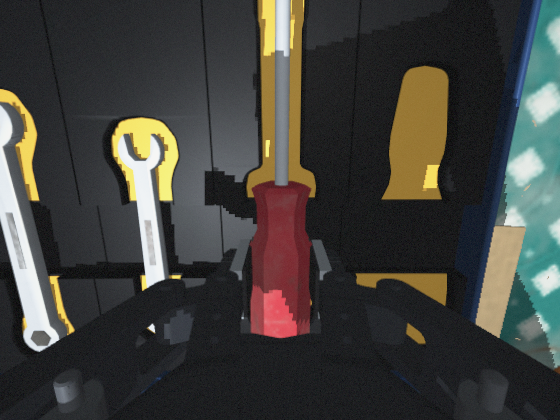

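Request:
play_rows --pt "0.2 -3 0 10 0 0 0" --pt "0.2 -3 0 20 0 0 0" --pt "0.2 -3 0 30 0 0 0" --pt "0.2 -3 0 35 0 0 0" --pt "0.2 -3 0 35 0 0 0"

```text
time: 19.9
eef_pos: [0.4844, 0.2185, 0.0178]
tcp_rot: [3.139, 0.111, -0.002]
wrist_force: [-2.1, -0.3, 1.5]
finger_gap: 0.0278
```

Request:
play_rows --pt "0.2 0 0 0 0 0 0" --pt "0.2 0 0 0 0 0 0"

```text
time: 20.07
eef_pos: [0.4844, 0.2185, 0.0178]
tcp_rot: [3.139, 0.111, -0.001]
wrist_force: [-1.0, -0.7, 0.9]
finger_gap: 0.0277
```

```bash
python3 wv.py w18;python3 go.py .4865 .2187 .017 .071
```

```text
t 20.0667 [0.48441175 0.21845974 0.01781729] [-1.03903928 -0.67816139  0.88192956] 0.027680964515187347
t 20.12 pos [0.4844 0.2184 0.0178] gap 0.0276 F [-1.4 -0.1  1. ]
shift [ 2.1 -0.1  0.8] turn [ 0.0002  0.0007 -0.0001] rows 0.1
```

View pics/w18.png

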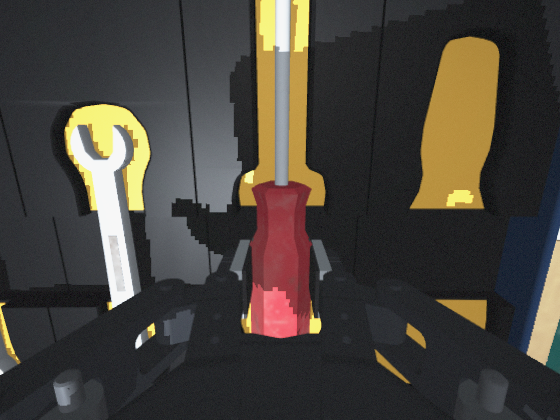

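Request:
play_rows --pt "0.55 1 0 1 0 0 0" --pt "0.55 1 0 0 0 0 0" --pt "0.55 1 0 0 0 0 0" --pt "0.55 1 0 0 0 0 0" --pt "0.55 1 0 -10 0 0 0"

```text
time: 20.53
eef_pos: [0.4841, 0.218, 0.0266]
tcp_rot: [3.139, 0.111, -0.006]
wrist_force: [-0.7, -1.1, -0.6]
finger_gap: 0.0473
```

Request:
play_rows --pt "0.55 0 0 -25 0 0 0" --pt "0.55 0 0 -60 0 0 0" --pt "0.55 0 0 -95 0 0 0" --pt "0.6 0 20 -115 0 0 0" --pt "0.6 0 55 -120 0 0 0"

```text
time: 20.95
eef_pos: [0.4926, 0.1658, 0.1549]
tcp_rot: [-3.137, -0.118, -0.016]
wrist_force: [1.1, -0.2, 0.6]
finger_gap: 0.0509
```

```bash
python3 wv.py w19;python3 go.py .547 -.2047 .12 -.077
```

```text
t 20.95 [0.49260417 0.16575287 0.15489646] [ 1.09797428 -0.23311126  0.62564361] 0.05094986366941184
t 21.0 pos [0.4925 0.1596 0.1536] gap 0.0515 F [ 1.9 -3.6  0.6]
shift [ 28.3 367.2  34.9] turn [ 0.0022 -0.0086  0.1477] rows 8.9
```

View pics/w19.png

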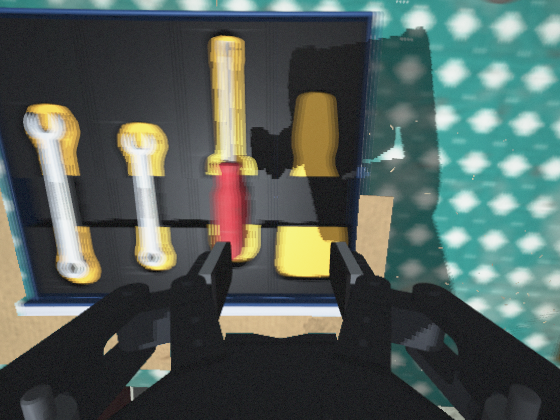

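Request:
play_rows --pt "0.6 -3 40 0 0 0 0.02" --pt "0.6 -6 80 0 0 0 0.05" --pt "0.6 -9 120 0 0 0 0.08" --pt "0.6 -10 160 0 0 0 0.11" --pt "0.6 -11 200 5 0 0 0.14"

```text
time: 21.42
eef_pos: [0.4931, -0.0384, 0.1449]
tcp_rot: [3.139, -0.111, 0.005]
wrist_force: [0.6, 0.0, -0.1]
finger_gap: 0.0513
```

```bash
python3 go.py .547 -.2047 .11 -.077
```

```text
t 21.42 pos [ 0.4931 -0.0384  0.1449] gap 0.0513 F [ 0.6  0.  -0.1]
shift [ 65.3 162.1  35.1] turn [ 0.0003 -0.0031  0.0066] rows 4.3
```

Request:
play_rows --pt "0.6 8 40 0 0 0 0.006" --pt "0.6 20 78 5 0 0 0.006" --pt "0.6 35 115 12 0 0 0.006" --pt "0.6 50 145 22 0 0 0.006" --pt "0.6 58 155 30 0 0 0.006"

```text
time: 21.83
eef_pos: [0.5408, -0.1995, 0.1137]
tcp_rot: [3.137, -0.124, 0.003]
wrist_force: [-0.1, 0.5, -0.8]
finger_gap: 0.0515
```

Request:
play_rows --pt "0.6 0 0 0 0 0 0" --pt "0.6 0 0 0 0 0 0" --pt "0.6 0 0 0 0 0 0"

```text
time: 22.08
eef_pos: [0.5397, -0.1944, 0.1135]
tcp_rot: [-3.139, 0.117, 0.0]
wrist_force: [0.6, 1.2, 0.4]
finger_gap: 0.0513
```

```bash
python3 wv.py w20;python3 go.py .547 -.2047 .04 -.077
```

```text
t 22.0833 [ 0.53965567 -0.19444249  0.11350897] [0.5647519  1.1990041  0.42076278] 0.05130813885646886
t 22.13 pos [ 0.5398 -0.1942  0.1138] gap 0.0511 F [ 0.1  0.5 -0.4]
shift [ 7.9  9.9 73.8] turn [-0.0001 -0.0004  0.0028] rows 1.8
```

View pics/w20.png

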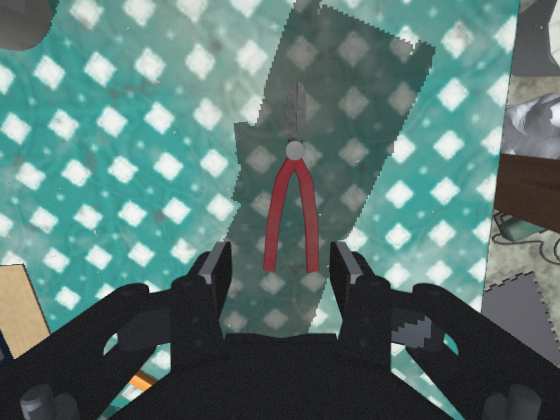

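```bash
python3 - <<'E'
from h import *
p=dict(np.load("last.npz",allow_pickle=True))
tip=px2w(p,297,82,z=.01); l=px2w(p,269,271,z=.01); r=px2w(p,313,271,z=.01); piv=px2w(p,295,151,z=.012)
print(tip,l,r,piv)
end=(l+r)/2;d=(end-tip)[:2];L=np.hypot(*d);print(L,np.arctan2(d[1],d[0])-np.pi,"mid",(end+tip)[:2]/2,"grip",(end+tip)[:2]/2+.01*d/L)
for v in (215,235):
  print(px2w(p,270,v,z=.01),px2w(p,315,v,z=.01))
E
```

```text
[ 0.63727872 -0.21535183  0.01      ] [ 0.47787144 -0.18013603  0.01      ] [ 0.47486326 -0.22057709  0.01      ] [ 0.58510871 -0.21056053  0.012     ]
0.16160856439470475 -0.0929212832683377 mid [ 0.55682304 -0.2078542 ] grip [ 0.54686618 -0.20692632]
[ 0.53156432 -0.18553375  0.01      ] [ 0.5286476  -0.22474101  0.01      ]
[ 0.51301411 -0.18398701  0.01      ] [ 0.51004244 -0.22394296  0.01      ]
```

Request:
play_rows --pt "0.7 8 11 10 0 0 0.003" --pt "0.7 8 11 40 0 0 0.003" --pt "0.7 8 11 65 0 0 0.003" --pt "0.7 8 11 80 0 0 0.003" --pt "0.7 8 11 80 0 0 0.003"

```text
time: 22.55
eef_pos: [0.5442, -0.2042, 0.0297]
tcp_rot: [-3.136, 0.12, 0.01]
wrist_force: [0.2, 0.4, -0.7]
finger_gap: 0.0598
```

Request:
play_rows --pt "0.7 0 0 0 0 0 0" --pt "0.7 0 0 0 0 0 0"

```text
time: 22.72
eef_pos: [0.5481, -0.2065, 0.035]
tcp_rot: [3.138, -0.121, 0.004]
wrist_force: [0.3, 0.2, 0.5]
finger_gap: 0.0602
```

```bash
python3 wv.py w21; python3 go.py .547 -.206 .004 -.08
```

```text
t 22.7167 [ 0.54811865 -0.20654617  0.03504918] [0.3142561  0.16243154 0.52721969] 0.060211352349355825
t 22.77 pos [ 0.5484 -0.2069  0.0354] gap 0.0597 F [-0.2  0.1  0.2]
shift [-1.6 -0.8 31.4] turn [ 0.0013 -0.0034  0.0026] rows 0.8
```

View pics/w21.png

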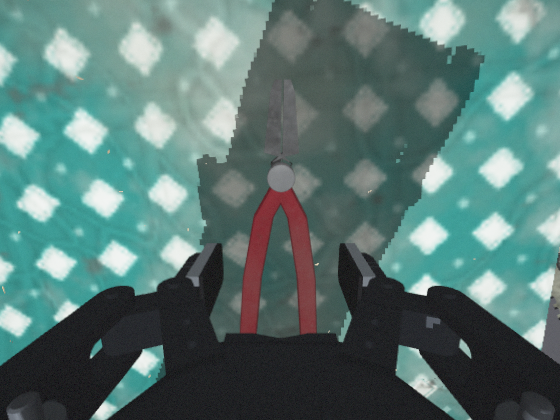

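Request:
play_rows --pt "0.7 -1 -1 12 0 0 0" --pt "0.7 -1 -1 24 0 0 0" --pt "0.7 -1 -1 30 0 0 0" --pt "0.7 -1 -1 30 0 0 0" --pt "0.7 -1 -1 30 0 0 0"

```text
time: 23.18
eef_pos: [0.5454, -0.2054, 0.002]
tcp_rot: [-3.138, 0.123, 0.003]
wrist_force: [-0.6, -0.3, -0.4]
finger_gap: 0.0598
```

Request:
play_rows --pt "0.2 0 0 0 0 0 0" --pt "0.2 0 0 0 0 0 0" --pt "0.2 0 0 0 0 0 0" --pt "0.2 0 0 0 0 0 0"

```text
time: 23.52
eef_pos: [0.5467, -0.206, 0.0041]
tcp_rot: [3.139, -0.123, 0.002]
wrist_force: [-0.8, 0.3, 3.7]
finger_gap: 0.0375
```

Request:
play_rows --pt "0.2 0 0 -10 0 0 0" --pt "0.2 0 0 -30 0 0 0" --pt "0.2 0 0 -60 0 0 0" --pt "0.2 0 0 -90 0 0 0" --pt "0.2 0 0 -100 0 0 0"

```text
time: 23.93
eef_pos: [0.5485, -0.2068, 0.1083]
tcp_rot: [3.136, -0.123, 0.011]
wrist_force: [1.3, -0.7, 0.0]
finger_gap: 0.0373
```

```bash
python3 wv.py w22;python3 go.py .4921 .1392 .13 .071;python3 - <<'E'
from h import *
o=robot.observe();p=dict(np.load("last.npz",allow_pickle=True));t=o["eef_pos"]
for u,v in [(282,160),(281,180),(257,270),(305,270)]: print(u,v,np.round(px2w(p,u,v)-t,4))
E
```

```text
t 23.9333 [ 0.54851012 -0.20683713  0.10831134] [ 1.25237056 -0.67056852  0.04315968] 0.037316441460819055
t 23.98 pos [ 0.549  -0.2071  0.1089] gap 0.0372 F [ 1.2  0.  -0.6]
shift [ -83.6 -340.7  -23. ] turn [ 0.004  -0.0083 -0.1492] rows 8.4
282 160 [ 0.05   -0.005   0.0039]
281 180 [ 0.0416 -0.0039  0.0089]
257 270 [-0.0031  0.0115  0.0068]
305 270 [-0.0048 -0.0123  0.0072]
```

View pics/w22.png

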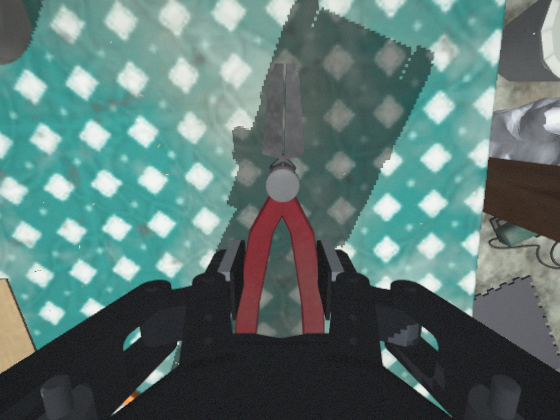

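Request:
play_rows --pt "0.2 -25 -5 -15 0 0 0" --pt "0.2 -55 -25 -25 0 0 -0.02" --pt "0.2 -75 -60 -25 0 0 -0.05" --pt "0.2 -85 -100 -25 0 0 -0.08" --pt "0.2 -88 -140 -25 0 0 -0.11"

```text
time: 24.4
eef_pos: [0.4665, -0.0581, 0.1261]
tcp_rot: [-3.14, -0.048, 0.005]
wrist_force: [1.3, 0.4, -2.5]
finger_gap: 0.0372
```

```bash
python3 go.py .4921 .1392 .13 .071
```

```text
t 24.4 pos [ 0.4665 -0.0581  0.1261] gap 0.0372 F [ 1.3  0.4 -2.5]
shift [  31.7 -196.4   -3.9] turn [-0.0009  0.0029 -0.0405] rows 4.8
```

Request:
play_rows --pt "0.2 2 -40 0 0 0 -0.01" --pt "0.2 8 -80 0 0 0 -0.02" --pt "0.2 15 -120 0 0 0 -0.03" --pt "0.2 22 -160 0 0 0 -0.04" --pt "0.2 25 -180 0 0 0 -0.04"

```text
time: 24.82
eef_pos: [0.4876, 0.125, 0.1265]
tcp_rot: [-3.138, -0.117, 0.003]
wrist_force: [0.7, 0.4, -2.9]
finger_gap: 0.0377
```

Request:
play_rows --pt "0.2 0 0 0 0 0 0" --pt "0.2 0 0 0 0 0 0" --pt "0.2 0 0 0 0 0 0"

```text
time: 25.07
eef_pos: [0.4877, 0.1209, 0.1267]
tcp_rot: [3.139, 0.113, -0.004]
wrist_force: [-0.3, -0.2, -2.2]
finger_gap: 0.0374
```

```bash
python3 go.py .4921 .1392 .05 .071
```

```text
t 25.07 pos [0.4877 0.1209 0.1267] gap 0.0374 F [-0.3 -0.2 -2.2]
shift [  5.9 -17.9  76.7] turn [0.0006 0.0025 0.0009] rows 1.9
```

Request:
play_rows --pt "0.2 6 -18 10 0 0 0" --pt "0.2 6 -18 40 0 0 0" --pt "0.2 6 -18 65 0 0 0" --pt "0.2 6 -18 77 0 0 0" --pt "0.2 6 -18 77 0 0 0"

```text
time: 25.48
eef_pos: [0.4901, 0.1381, 0.0472]
tcp_rot: [3.138, 0.11, -0.013]
wrist_force: [-0.9, -0.0, -2.0]
finger_gap: 0.0373
```

Request:
play_rows --pt "0.2 0 0 0 0 0 0" --pt "0.2 0 0 0 0 0 0"

```text
time: 25.65
eef_pos: [0.4945, 0.1394, 0.0526]
tcp_rot: [-3.139, -0.111, -0.004]
wrist_force: [-0.3, -0.5, -2.4]
finger_gap: 0.037
```

```bash
python3 wv.py w23;python3 go.py .4921 .1392 .0225 .071
```

```text
t 25.65 [0.49448283 0.13938272 0.05258835] [-0.27583085 -0.46340237 -2.41163941] 0.03698955356358638
t 25.7 pos [0.4949 0.1396 0.0531] gap 0.0374 F [-0.6 -0.5 -1.1]
shift [-2.9  0.2 30.6] turn [-0.0003 -0.0034 -0.    ] rows 0.7
```

View pics/w23.png

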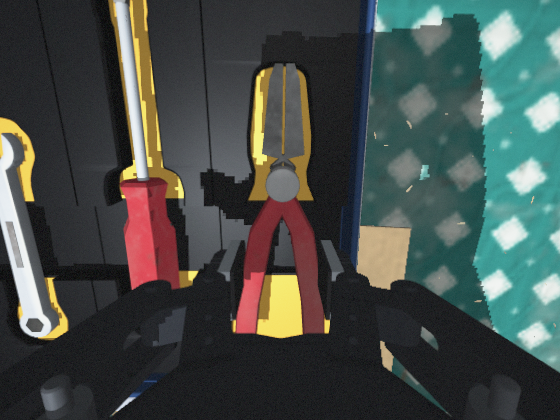

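```bash
python3 - <<'E'
from h import *
p=dict(np.load("last.npz",allow_pickle=True)); print(p["position"])
print("tip",px2w(p,285,63,z=.058),px2w(p,285,70), "cut end",px2w(p,280,63,z=.017),"exp",.4921+.1007,"bolt",px2w(p,283,184))
print("trough edge",px2w(p,280,272,z=.017),px2w(p,255,200,z=.017))
E
```

```text
[0.55946335 0.1437305  0.19150066]
tip [0.58565458 0.14345552 0.058     ] [0.58990671 0.14311074 0.01867616] cut end [0.59350176 0.14610724 0.017     ] exp 0.5928 bolt [0.53445342 0.14051163 0.05924754]
trough edge [0.46717075 0.13708832 0.017     ] [0.51518134 0.15605969 0.017     ]
```

Request:
play_rows --pt "0.2 -1 0 10 0 0 0" --pt "0.2 -1 0 20 0 0 0" --pt "0.2 -1 0 26 0 0 0" --pt "0.2 -1 0 29 0 0 0" --pt "0.2 -1 0 29 0 0 0"

```text
time: 26.12
eef_pos: [0.4919, 0.1397, 0.0221]
tcp_rot: [3.139, 0.113, -0.003]
wrist_force: [-2.1, -0.7, 2.0]
finger_gap: 0.0371
```

Request:
play_rows --pt "0.2 0 0 0 0 0 0" --pt "0.2 0 0 0 0 0 0"

```text
time: 26.28
eef_pos: [0.4921, 0.1398, 0.0221]
tcp_rot: [3.139, 0.113, -0.001]
wrist_force: [-2.5, -0.9, 1.3]
finger_gap: 0.0375
```

```bash
python3 wv.py w24;python3 go.py .4921 .1392 .0225 .071
```

```text
t 26.2833 [0.49211919 0.1397669  0.02208929] [-2.53449795 -0.86692591  1.30919135] 0.037489895258070935
t 26.33 pos [0.4922 0.1398 0.0221] gap 0.037 F [-2.  -0.4  0.9]
shift [-0.1  0.6 -0.4] turn [0.     0.0004 0.0009] rows 0.0
```

View pics/w24.png

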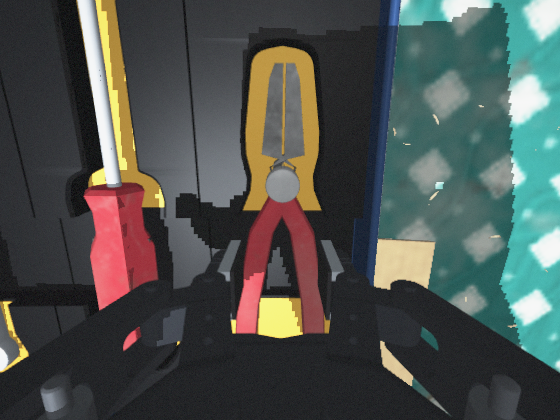

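Request:
play_rows --pt "0.5 0 0 0 0 0 0" --pt "0.5 0 0 0 0 0 0" --pt "0.5 0 0 0 0 0 0" --pt "0.5 0 0 0 0 0 0" --pt "0.5 0 0 -8 0 0 0"

```text
time: 26.75
eef_pos: [0.4911, 0.1395, 0.029]
tcp_rot: [3.139, 0.113, -0.005]
wrist_force: [0.0, 0.1, -1.5]
finger_gap: 0.0427
```

Request:
play_rows --pt "0.5 0 0 -20 0 0 0" --pt "0.5 0 0 -50 0 0 0" --pt "0.5 0 0 -85 0 0 0" --pt "0.5 -20 0 -115 0 0 0" --pt "0.5 -45 10 -140 0 0 0"

```text
time: 27.17
eef_pos: [0.4494, 0.1273, 0.1741]
tcp_rot: [-3.138, -0.114, -0.007]
wrist_force: [0.4, -1.3, 1.1]
finger_gap: 0.0425
```

Request:
play_rows --pt "0.5 0 40 0 0 0 0" --pt "0.5 0 80 0 0 0 0" --pt "0.5 0 120 -20 0 0 0" --pt "0.5 0 160 -40 0 0 0" --pt "0.5 0 200 -40 0 0 0"

```text
time: 27.58
eef_pos: [0.4637, -0.0708, 0.2147]
tcp_rot: [3.138, 0.114, 0.011]
wrist_force: [1.6, 0.2, 0.3]
finger_gap: 0.0426
```

Request:
play_rows --pt "0.5 0 30 0 0 0 0" --pt "0.5 0 50 0 0 0 0" --pt "0.5 0 50 0 0 0 0" --pt "0.5 0 50 0 0 0 0"

```text
time: 27.92
eef_pos: [0.4657, -0.1196, 0.2105]
tcp_rot: [-3.139, -0.109, -0.001]
wrist_force: [0.5, 0.2, -0.7]
finger_gap: 0.0425
```

```bash
python3 - <<'E'
from h import *
print(robot.observe()["time"],robot.observe()["eef_pos"])
p=robot.get_image("top"); np.savez("top1.npz",**p); i=p["image"]; cv2.imwrite("pics/top1.png",i)
cv2.imwrite("pics/c3.png",cv2.resize(i[150:290,130:290],None,fx=4.2,fy=4.2,interpolation=cv2.INTER_CUBIC))
for t in ["glue_bottle","tape_measure"]: print(t,[(np.round(r["centre"],3),round(r["score"],2)) for r in robot.look_for(p,t)[:1]])
E
```

```text
27.9167 [ 0.46573014 -0.11962738  0.2104549 ]
glue_bottle [(array([ 0.697, -0.003,  0.11 ]), 0.92)]
tape_measure [(array([ 0.332, -0.208,  0.063]), 0.56)]
```

View pics/c3.png

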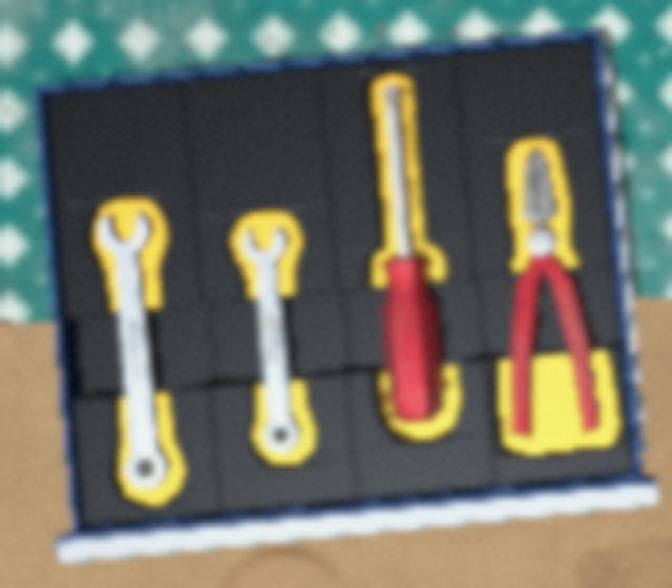

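View pics/top1.png

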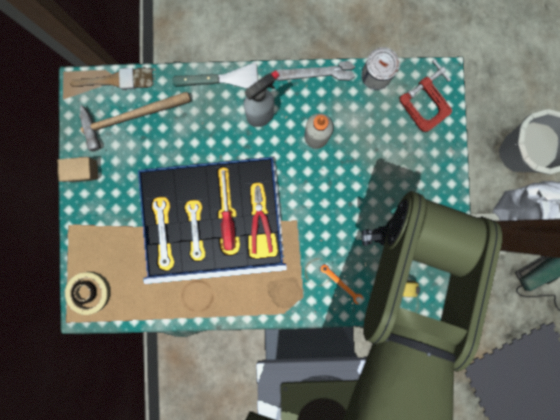

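```bash
python3 - <<'E'
from h import *
p=dict(np.load("top1.npz",allow_pickle=True))
ey=np.array([-.99747,-.07109]);ex=np.array([-.07109,.99747])
f=lambda c:(130+(c[0]+.5)/4.2-.5,150+(c[1]+.5)/4.2-.5)
for n,a,b,O,zt in [("s13",(123,217),(145,487),(.4752,.3764),.027),("s10",(265,229),(280,452),(.4807,.2979),.027),("sd",(394,85),(419,420),(.4865,.2187),.03),("pliers",(539,150),(559,432),(.4921,.1392),.028)]:
    A=px2w(p,*f(a),z=zt)[:2];B=px2w(p,*f(b),z=zt)[:2];d=B-A;m=(A+B)/2-np.array(O)
    print(n,"len",round(np.hypot(*d),3),"x",round(m@ex,4),"y",round(m@ey,4),"ang",round(np.arctan2(d@ex,d@ey),3),"depth z",[round(float(px2w(p,*(np.array(f(a))*(1-t)+np.array(f(b))*t))[2]),3) for t in (.08,.25,.4,.5,.6,.75,.9)])
s=robot.get_image("scene");cv2.imwrite("pics/s1.png",s["image"])
for t in ["glue_bottle","tape_measure"]: print(t,[(np.round(r["centre"],3),round(r["score"],2)) for r in robot.look_for(s,t)[:1]])
E
```

```text
s13 len 0.156 x 0.0012 y -0.0003 ang 0.006 depth z [0.019, 0.026, 0.028, 0.027, 0.029, 0.029, 0.027]
s10 len 0.128 x -0.0003 y 0.0008 ang 0.023 depth z [0.02, 0.029, 0.029, 0.029, 0.028, 0.027, 0.03]
sd len 0.193 x -0.0025 y -0.0419 ang 0.018 depth z [0.014, 0.016, 0.011, 0.027, 0.038, 0.039, 0.04]
pliers len 0.162 x -0.0018 y -0.012 ang 0.024 depth z [0.028, 0.023, 0.029, 0.013, 0.013, 0.02, 0.021]
glue_bottle [(array([ 0.726, -0.008,  0.079]), 0.77)]
tape_measure [(array([ 0.344, -0.2  ,  0.034]), 0.66)]
```

View pics/s1.png

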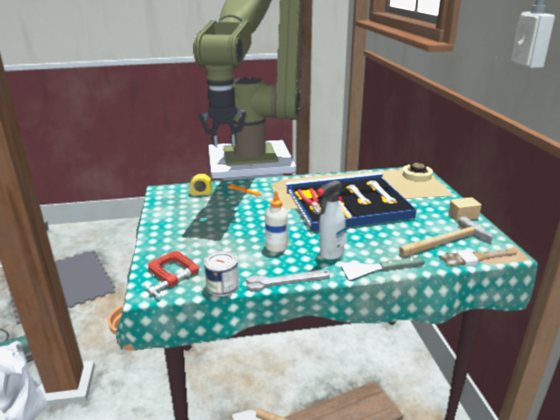

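All four tools lie within 3 mm of their seats, the bystanders haven't moved, and the arm is clear.

```bash
python3 -c "
from station import robot
print(robot.finish_job())"
```

```text
the job is handed in; nothing more can be done
None
```

All four tools are in their own foam cut-outs, and I handed the job in after about 28 s of the 122 s allowed. The hand-in reports no verdict, so the result rests on my own last checks.

- **Placement (top view):** each tool is within about 2.5 mm of its seated place along and across the cut-out, and within 0.025 rad of its direction.
- **Height:** tool-top depths fit tools lying flat on the cut-out floors: about 28 mm for both spanners and the pliers at the head, and 39 mm for the screwdriver grip. The depth noise of a few millimetres is about as large as the 3 mm tolerance, so this check is weaker than the placement one.
- **Bystanders:** the scene camera put the glue bottle and tape measure within 2 mm of where they first stood. The top view put the tape measure 21 mm off, but the arm was partly hiding it there, and I went by the scene view. I left the orange look-alike spanner alone.
- **Disagreements with the data given:** the fingertips stood about level with the tool point, not 25 mm ahead of it as stated. Because of that, my first grasp of the large spanner closed above it. I measured the offset in the wrist picture and gripped lower from then on. The measured gripper openings also came out 1–4 mm under the stated widths, but no grasp slipped.

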